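# Fold open the carton of tool handles

## Task

Open up the cardboard carton on the bench so that the handles in it can be got at: first swing the two long flaps up and fold them outward until they lean well back past upright, then do the same with the two short flaps that lie underneath. Leave the carton standing where it is without shoving it along, and do not knock or shift the bottle, tin or mug around it.

Things in the scene. Friction and masses are not known exactly. Their poses are not given: they have to be found in the camera images.
- carton: small shipping carton of brown cardboard packed with wooden tool handles, standing loose on the bench; about 3 kg, slides at roughly 20 to 40 N of sideways push. Outside 160 mm along its x, 210 mm along its y, 100 mm high, walls 4 mm. Origin: centre of its underside, z up. Inside, the handles reach 38 mm above the bench; above that it is empty.
- carton_top (a point): centre of the carton's top opening, 100 mm above the bench. Four hinged flaps partly close it: two long ones (near, far) start ajar by 0.25 to 0.5 rad, about 60 mm between their free edges; two short ones (left, right) lie almost level just under the ends of the long ones, 82 mm between their edges, which cover them: open the long ones first.
- flap_near (a joint): opening angle (rad) of the long flap hinged on the carton's -x wall (carton axes): 0 = lying level over the carton, 1.57 = upright, 2.5 = its stop, folded out and down. The crease is stiff, about 0.035 N m, so the flap stays where it is left. The flap is cardboard 52 mm from hinge to free edge, 206 mm wide along the hinge, 4 mm thick.
- flap_far (a joint): opening angle (rad) of the long flap hinged on the carton's +x wall: 0 = lying level over the carton, 1.57 = upright, 2.5 = its stop, folded out and down. The crease is stiff, about 0.035 N m, so the flap stays where it is left. The flap is cardboard 52 mm from hinge to free edge, 206 mm wide along the hinge, 4 mm thick.
- flap_left (a joint): opening angle (rad) of the short flap hinged on the carton's +y wall: 0 = lying level over the carton, 1.57 = upright, 2.5 = its stop, folded out and down. The crease is stiff, about 0.035 N m, so the flap stays where it is left. The flap is cardboard 62 mm from hinge to free edge, 110 mm wide along the hinge, 4 mm thick.
- flap_right (a joint): opening angle (rad) of the short flap hinged on the carton's -y wall: 0 = lying level over the carton, 1.57 = upright, 2.5 = its stop, folded out and down. The crease is stiff, about 0.035 N m, so the flap stays where it is left. The flap is cardboard 62 mm from hinge to free edge, 110 mm wide along the hinge, 4 mm thick.
- flap_near_hinge (a point): middle of the hinge line of flap near, at mid-thickness of the flap, 100 mm above the bench
- flap_near_edge (a point): middle of the free edge of flap near (mid-thickness); it moves with the flap
- flap_far_hinge (a point): middle of the hinge line of flap far, at mid-thickness of the flap, 100 mm above the bench
- flap_far_edge (a point): middle of the free edge of flap far (mid-thickness); it moves with the flap
- flap_left_hinge (a point): middle of the hinge line of flap left, at mid-thickness of the flap, 94 mm above the bench
- flap_left_edge (a point): middle of the free edge of flap left (mid-thickness); it moves with the flap
- flap_right_hinge (a point): middle of the hinge line of flap right, at mid-thickness of the flap, 94 mm above the bench
- flap_right_edge (a point): middle of the free edge of flap right (mid-thickness); it moves with the flap
- oil_mid (a point): bystander: amber glass oil bottle, 60 mm across, 170 mm tall; point on its axis half-way up
- tin_mid (a point): bystander: metal tin with paper label, 72 mm across, 120 mm tall; point on its axis half-way up
- mug_mid (a point): bystander: white ceramic mug, 76 mm across without its handle, 95 mm tall; point on its axis half-way up. Oil, tin and mug stand, in any order, about 40 to 95 mm clear of the carton's left, right and far walls

How it is judged:
By the outcome, as a careful person would: the job done as asked, in the order asked, and still so for the second after the job is handed in, with the robot touching nothing.
It also fails if it takes over 69 s, if anything falls off the work surface, if the arm or the gripper's body presses on something with over 40 N, if the wrist force passes 120 N, or if a joint passes its speed limit or range.

## Robot

A 6-joint arm with a two-finger parallel gripper is mounted at the origin on the work surface. World frame = base frame: x ahead of the robot, y to its left, z up, the work surface at z = 0. Lengths are in m, angles in rad, forces in N, time in s.
With the tool pointing down it reaches from about 0.425 to 0.95 m from the base axis. Payload 3.5 kg.
Tool frame: the origin (TCP) lies between the finger pads; the fingertips stand 17 mm ahead of it and the grasp point (between the pads) lies 2 mm behind it; z points along the fingers, y is the direction in which the jaws open and shut (so a half turn about z gives the same grasp; the last joint's range is limited). The gripper opens to 85 mm and grips with 20 to 120 N. Pads are 22 mm wide; open, the fingers measure 114 mm over their backs; the gripper's body (76 mm by 85 mm) begins 54 mm behind the grasp point. The pads swing forward as they close: fully open they stand 13 mm farther back than shut.
Start: joints at [-1.264, 0.286, 1.577, -0, 1.279, -0.15], TCP at [0.298, -0.606, 0.248] pointing down, gripper open.
Joint ranges: [-2.77, 2.77], [-0.9, 2.22], [0.21, 2.48], [-1.53, 4.67], [0.24, 2.81], [-2.84, 2.84]. Speed limits (rad/s): [2.79, 2.79, 3.14, 3.14, 3.14, 3.14].

## Interface

Orientations are given as [roll, pitch, yaw] about the fixed x, y, z axes, in that order (R = Rz(yaw) Ry(pitch) Rx(roll)).
In Python, from plant import bot, cams, order gives the robot as it stands. The module is installed in compiled form; this text tells all that it offers.
- The arm moves only by the tool arm_command, never from a script. Its argument "rows" is a list of rows, each an object with "delta_pos": the shift along the tool's x, y, z normalised to -1 to 1, where 1 is 0.2 m, a list of three; "twist": the turn, a rotation vector about the tool's x, y, z normalised to -1 to 1, where 1 is 45 degrees, a list of three. A call has exactly 5 rows; each row is the pose to reach, as a shift and turn from the pose commanded when the call began, along the tool's axes at that moment; what a row does not reach only later rows make up. A row lasts 1/12 s, in which the tool goes at most 41.7 mm and 7.16 degrees, less where a joint would pass 70% of its speed; a pose out of reach is approached as far as the arm can. A call with a number of a shift or a turn outside -1 to 1 is refused whole. A call with a gripper value outside its range is refused whole. "grip" is the opening, from -1 (shut) to 1 (fully open), set as the call begins (left out, the last holds). The fingers move at their own pace and stop on an object; the grip force is fixed at half the most. Time passes only in rows, so rows that repeat a pose let the fingers close, or fill a call up. It gives the time, the measured TCP pose, the force and the opening at its end, in the units of the state.
- bot.sense(): the state, without advancing time (a new reading comes with each control period).
- cams.grab_frame(name): name is "scene" or "top" or "wrist"; returns a dict with "frame" (420x560x3 uint8, red, green, blue), "depth" (420x560 float32, m along the optical axis (not along the pixel's ray), 0 where there is no reading), "K" (3x3 intrinsics, pixels), "rvec" (rotation vector, rad) and "tvec" (3), from world to camera coordinates, as OpenCV has them. Camera axes: x right, y down, z forward; pixel columns grow to the right and rows downward; lengths in m; the calibration is good to about 2 mm. A picture is of the moment at which its call begins.
- order.finish_job(): hands the job in, once; it reports no verdict.
The state is a dict: "t": time; "joint_positions": joint angles; "dq": joint speeds; "joint_efforts": joint torques, N m; "tool_pos": TCP position; "tool_rot": TCP orientation; "ft_force": force on the tool from outside, world axes, zero at the start; "wrist_torque": the same for the moment, N m; "gripper_width": finger opening in m.
Only numpy, scipy, OpenCV 4.12 (cv2) and the standard library are available. Lean on these libraries where they do the work, as an engineer would, in place of code of your own. Each camera call takes 0.05 s, during which the arm holds its last target.

## Working session

There is one attempt and no reset: what is moved stays moved. The work goes in short steps, Python scripts to look and compute and a tool call to move; the robot and the scene stay as the last step left them, time stands still between calls to the robot, and variables do not carry over. Pictures are saved under pics/ and viewed, and the job is handed in when it is done.

Besides the shell and the picture viewer there is one more tool, called after "Emit:" as name([rows], argument=value, ...), one row to a line, values as JSON. arm_command: Moves the arm, as the interface text tells. Scaled input: -1 to 1 covers 0.2 m each way for a shift and 45 degrees each way for a turn. Its arguments: {"type":"object","properties":{"rows":{"type":"array","items":{"type":"object","properties":{"delta_pos":{"type":"array","items":{"type":"number"}},"twist":{"type":"array","items":{"type":"number"}}}}},"grip":{"type":"number"}},"required":["rows"]}

```bash
mkdir -p pics; cat > h.py <<'E'
import numpy as np, cv2
from plant import bot,cams,order
from scipy.spatial.transform import Rotation as R
def grab(n,save=None):
    g=cams.grab_frame(n)
    if save: cv2.imwrite('pics/'+save,g['frame'][:,:,::-1])
    return g
def world(g):
    K=g['K'];d=g['depth'];h,w=d.shape
    u,v=np.meshgrid(np.arange(w),np.arange(h))
    P=np.stack([(u-K[0,2])/K[0,0]*d,(v-K[1,2])/K[1,1]*d,d],-1)
    Rm=cv2.Rodrigues(np.array(g['rvec'],float))[0]
    W=(P-np.array(g['tvec']).ravel())@Rm
    W[d==0]=np.nan
    return W
E
python3 - <<'E'
from h import *
s=bot.sense();print(s)
for n in ['scene','top','wrist']:
    g=grab(n,n+'0.png');W=world(g);np.save(n+'0.npy',W)
    print(n,g['K'],np.nanmin(W.reshape(-1,3),0),np.nanmax(W.reshape(-1,3),0))
E
```

```text
{'t': 0.0, 'joint_positions': array([-1.26400187e+00,  2.87181402e-01,  1.57816992e+00, -1.18020474e-05,
        1.27862345e+00, -1.49986487e-01]), 'dq': array([ 0.00025102, -0.00056316,  0.00069165,  0.00013236, -0.00172136,
        0.00090793]), 'joint_efforts': array([-5.10315749e-04, -4.05983806e+01, -2.92623907e+01, -1.07672797e-04,
        5.77607731e-03,  2.07012767e-07]), 'tool_pos': array([ 0.29755936, -0.60518311,  0.24694049]), 'tool_rot': array([-3.13923559e+00, -3.44779817e-04,  4.56783950e-01]), 'ft_force': array([-0.02307241, -0.25490553,  0.94046812]), 'wrist_torque': array([-0.01246386,  0.04741385, -0.01828058]), 'gripper_width': 0.0853797294286426}
scene [[481.04107532   0.         278.14124316]
 [  0.         481.04107532 217.95629737]
 [  0.           0.           1.        ]] [-1.64855655 -0.53103518 -0.76264096] [1.26691133 2.26741487 0.46378716]
top [[455.0315002    0.         276.38872597]
 [  0.         455.0315002  204.77146857]
 [  0.           0.           1.        ]] [ 0.12374096 -1.08546933 -0.76946076] [1.53593477 1.23111267 0.2711398 ]
wrist [[326.0446171    0.         281.29854838]
 [  0.         326.0446171  207.14641224]
 [  0.           0.           1.        ]] [-0.18402722 -1.0231605  -0.00329277] [ 0.57714075 -0.27497686  0.32524947]
```

View pics/top0.png

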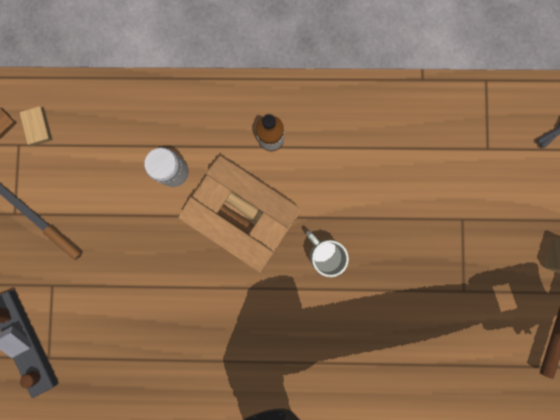

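View pics/scene0.png

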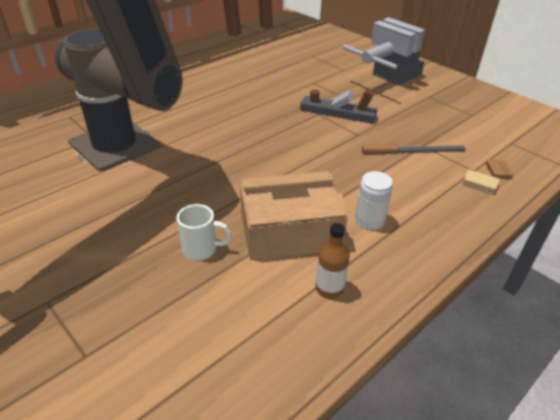

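The top view shows the carton at about (240,212), rotated about 30°. The tin is at (167,165), the bottle at (269,130) and the mug at (330,257), with its handle pointing at the carton.

```bash
python3 - <<'E'
from h import *
W=np.load('top0.npy')
for (u,v) in [(221,156),(297,206),(262,270),(181,215),(240,205),(163,162),(269,122),(330,255),(305,230),(235,215),(222,195),(262,228)]:
    print(u,v,W[v,u].round(4))
m=(W[...,2]>0.02)
m[:, :]&=True
sub=np.zeros_like(m);sub[100:300,130:370]=1
m&=sub
n,l,st,c=cv2.connectedComponentsWithStats(m.astype(np.uint8))
for i in range(1,n):
    if st[i,4]>100:
        P=W[l==i];print(i,st[i],c[i],P.min(0).round(3),P.max(0).round(3))
        r=cv2.minAreaRect(P[:,:2].astype(np.float32));print(r)
img=cv2.imread('pics/top0.png')[110:310,130:370];cv2.imwrite('pics/topc.png',cv2.resize(img,None,fx=3.3,fy=3,interpolation=cv2.INTER_CUBIC))
z=W[110:310,130:370,2];cv2.imwrite('pics/topz.png',cv2.resize(cv2.applyColorMap((np.clip(np.nan_to_num(z),0,.17)/.17*255).astype(np.uint8),cv2.COLORMAP_JET),None,fx=3.3,fy=3,interpolation=cv2.INTER_NEAREST))
E
```

```text
221 156 [0.7145 0.1658 0.0978]
297 206 [0.609 0.003 0.101]
262 270 [0.4682 0.0795 0.002 ]
181 215 [0.5873 0.2463 0.1049]
240 205 [0.6149 0.1295 0.0352]
163 162 [0.6962 0.2827 0.1235]
269 122 [0.7706 0.0618 0.168 ]
330 255 [ 0.5045 -0.0762  0.0038]
305 230 [ 0.5612 -0.0188 -0.0021]
235 215 [0.5924 0.1406 0.0333]
222 195 [0.6311 0.162  0.0972]
262 228 [0.5622 0.0762 0.0955]
1 [256 114  28  36 804] [269.94029851 131.69029851] [0.744 0.034 0.02 ] [0.801 0.092 0.173]
((0.7710601091384888, 0.06261854618787766), (0.05460195988416672, 0.05935629457235336), 8.907876014709473)
2 [ 145  148   43   38 1207] [165.47058824 166.45567523] [0.659 0.254 0.02 ] [0.729 0.323 0.124]
((0.6932355165481567, 0.2883382737636566), (0.06881815195083618, 0.06893646717071533), 6.7532124519348145)
3 [ 178  155  124  118 7342] [239.81694361 213.18687006] [ 0.47  -0.007  0.02 ] [0.717 0.255 0.123]
((0.5938853025436401, 0.12429837882518768), (0.21033476293087006, 0.16019406914710999), 57.109615325927734)
4 [306 231  42  46 518] [328.17374517 255.11196911] [ 0.463 -0.103  0.02 ] [ 0.558 -0.018  0.098]
((0.5140821933746338, -0.06418750435113907), (0.10213672369718552, 0.0744859054684639), 10.937027931213379)
```

View pics/topc.png

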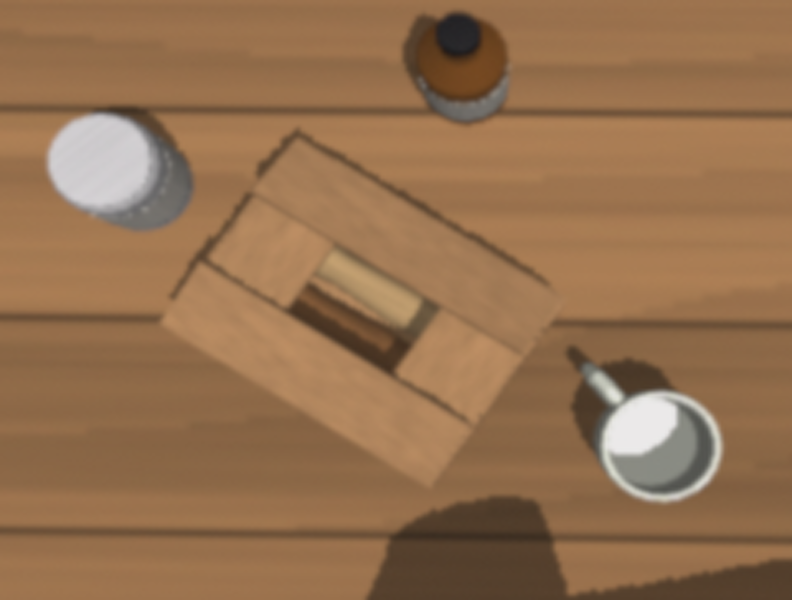

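View pics/topz.png

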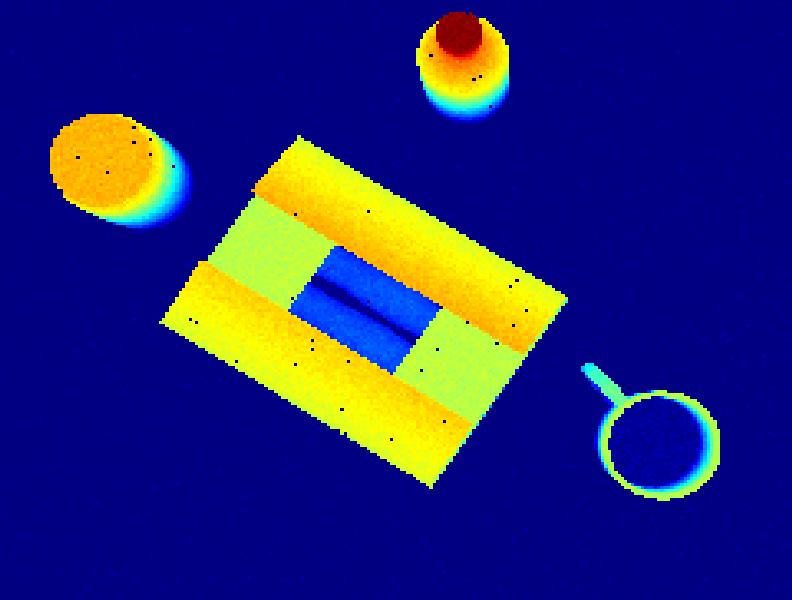

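```bash
cat >> h.py <<'E'
C=np.array([.594,.124]);PSI=np.deg2rad(57.1-90)
CX=np.array([np.cos(PSI),np.sin(PSI)]);CY=np.array([-CX[1],CX[0]])
def tocart(P): 
    d=P[...,:2]-C
    return np.stack([d@CX,d@CY,P[...,2]],-1)
def goal(cx,cy,z,yaw=PSI+np.pi/2):
    s=bot.sense();p=s['tool_pos'];Rt=R.from_euler('xyz',s['tool_rot'])
    t=np.append(C+cx*CX+cy*CY,z)
    d=Rt.inv().apply(t-p)/.2
    w=(Rt.inv()*R.from_euler('xyz',[np.pi,0,yaw])).as_rotvec()/(np.pi/4)
    print('t',s['t'],'d',d.round(3),'twist',w.round(3))
def st():
    s=bot.sense();print('t',round(s['t'],2),'cart',tocart(s['tool_pos']).round(4),'F',s['ft_force'].round(1),'w',s['gripper_width'],'rot',s['tool_rot'].round(3))
E
python3 - <<'E'
from h import *
W=tocart(np.load('top0.npy'))
for cx in np.arange(-.08,.0801,.01):
    r=[]
    for cy in (-.09,-.06,0,.06,.09):
        m=(abs(W[...,0]-cx)<.004)&(abs(W[...,1]-cy)<.01)&(W[...,2]>.02)
        r.append(np.nanmedian(W[m][:,2]).round(4) if m.any() else None)
    print(round(cx,3),r)
goal(0,0,.25)
E
```

```text
-0.08 [np.float64(0.1009), np.float64(0.1007), np.float64(0.0987), np.float64(0.1007), np.float64(0.1007)]
-0.07 [np.float64(0.1035), np.float64(0.1039), np.float64(0.1034), np.float64(0.1032), np.float64(0.1031)]
-0.06 [np.float64(0.1057), np.float64(0.1058), np.float64(0.1056), np.float64(0.1057), np.float64(0.1056)]
-0.05 [np.float64(0.1087), np.float64(0.1089), np.float64(0.1094), np.float64(0.108), np.float64(0.1085)]
-0.04 [np.float64(0.1112), np.float64(0.1113), np.float64(0.1115), np.float64(0.1113), np.float64(0.1114)]
-0.03 [np.float64(0.1133), np.float64(0.1131), np.float64(0.112), np.float64(0.1124), np.float64(0.1125)]
-0.02 [np.float64(0.0951), np.float64(0.0959), np.float64(0.0359), np.float64(0.0956), np.float64(0.0955)]
-0.01 [np.float64(0.0946), np.float64(0.0963), np.float64(0.0328), np.float64(0.0963), np.float64(0.0956)]
-0.0 [np.float64(0.0951), np.float64(0.0955), np.float64(0.0248), np.float64(0.0958), np.float64(0.0953)]
0.01 [np.float64(0.0955), np.float64(0.0952), np.float64(0.0344), np.float64(0.0959), np.float64(0.0956)]
0.02 [np.float64(0.0954), np.float64(0.0962), np.float64(0.0361), np.float64(0.0958), np.float64(0.0948)]
0.03 [np.float64(0.1168), np.float64(0.1169), np.float64(0.1172), np.float64(0.1175), np.float64(0.1169)]
0.04 [np.float64(0.1161), np.float64(0.1163), np.float64(0.1157), np.float64(0.1155), np.float64(0.1157)]
0.05 [np.float64(0.1119), np.float64(0.1121), np.float64(0.1112), np.float64(0.1121), np.float64(0.1116)]
0.06 [np.float64(0.1083), np.float64(0.1079), np.float64(0.1079), np.float64(0.1073), np.float64(0.1073)]
0.07 [np.float64(0.1038), np.float64(0.104), np.float64(0.104), np.float64(0.1041), np.float64(0.1039)]
0.08 [np.float64(0.1016), np.float64(0.1008), np.float64(0.1003), np.float64(0.1001), np.float64(0.0999)]
t 0.15 d [ 2.938 -2.619 -0.008] twist [-0.002 -0.001 -0.687]
```

View pics/wrist0.png

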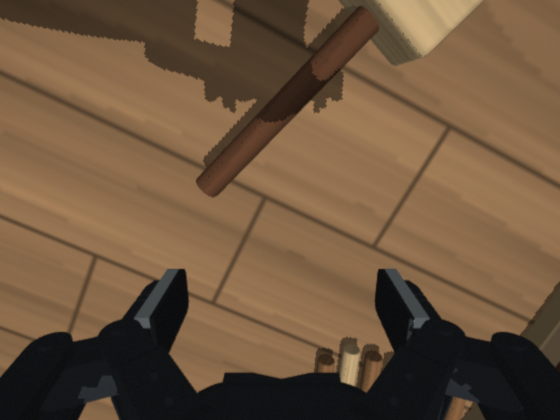

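Emit:
arm_command([
  {"delta_pos": [0.1, -0.09, 0], "twist": [0, 0, 0]},
  {"delta_pos": [0.25, -0.22, 0], "twist": [0, 0, 0]},
  {"delta_pos": [0.4, -0.355, 0], "twist": [0, 0, 0]},
  {"delta_pos": [0.55, -0.49, 0], "twist": [0, 0, 0]},
  {"delta_pos": [0.7, -0.62, 0], "twist": [0, 0, 0]},
], grip=-1)

```text
t: 0.57
tool_pos: [0.3688, -0.4308, 0.2478]
tool_rot: [-3.141, -0.0, 0.456]
ft_force: [-0.0, -0.1, 1.0]
gripper_width: 0.0257
```

Emit:
arm_command([
  {"delta_pos": [0.15, -0.135, 0], "twist": [0, 0, 0]},
  {"delta_pos": [0.3, -0.27, 0], "twist": [0, 0, 0]},
  {"delta_pos": [0.45, -0.4, 0], "twist": [0, 0, 0]},
  {"delta_pos": [0.6, -0.535, 0], "twist": [0, 0, 0]},
  {"delta_pos": [0.75, -0.67, 0], "twist": [0, 0, 0]},
])

```text
t: 0.98
tool_pos: [0.4444, -0.2443, 0.2481]
tool_rot: [-3.141, -0.0, 0.456]
ft_force: [1.0, -0.0, 0.3]
gripper_width: -0.0002
```

Emit:
arm_command([
  {"delta_pos": [0.15, -0.135, 0], "twist": [0, 0, 0]},
  {"delta_pos": [0.3, -0.27, 0], "twist": [0, 0, 0]},
  {"delta_pos": [0.45, -0.4, 0], "twist": [0, 0, 0]},
  {"delta_pos": [0.6, -0.535, 0], "twist": [0, 0, 0]},
  {"delta_pos": [0.75, -0.67, 0], "twist": [0, 0, 0]},
])

```text
t: 1.4
tool_pos: [0.5199, -0.0578, 0.2483]
tool_rot: [3.142, -0.0, 0.457]
ft_force: [0.9, -0.6, -0.4]
gripper_width: 0.0004
```

```bash
python3 -c "
from h import *
st();goal(0,0,.25)"
```

```text
t 1.4 cart [ 0.0366 -0.1929  0.2483] F [ 0.9 -0.6 -0.4] w 0.0003696427700431053 rot [ 3.142 -0.     0.457]
t 1.4 d [ 0.734 -0.653 -0.009] twist [ 0.    -0.    -0.687]
```

Emit:
arm_command([
  {"delta_pos": [0.15, -0.135, 0], "twist": [0, 0, -0.14]},
  {"delta_pos": [0.3, -0.27, 0], "twist": [0, 0, -0.28]},
  {"delta_pos": [0.45, -0.4, 0], "twist": [0, 0, -0.42]},
  {"delta_pos": [0.6, -0.535, 0], "twist": [0, 0, -0.56]},
  {"delta_pos": [0.734, -0.653, 0], "twist": [0, 0, -0.687]},
])

```text
t: 1.82
tool_pos: [0.5941, 0.1246, 0.248]
tool_rot: [-3.141, 0.0, 1.003]
ft_force: [0.3, -0.8, 0.7]
gripper_width: -0.0003
```

```bash
python3 -c "
from h import *
st();goal(0,0,.25)
g=grab('scene','s1.png');g=grab('wrist','w1.png')
W=tocart(world(g))
im=g['frame']
"
```

```text
t 1.82 cart [-0.0003  0.0006  0.248 ] F [ 0.3 -0.8  0.7] w -0.0002645675722349683 rot [-3.141  0.     1.003]
t 1.8167 d [-0.003  0.001 -0.01 ] twist [-0.001  0.     0.008]
```

View pics/s1.png

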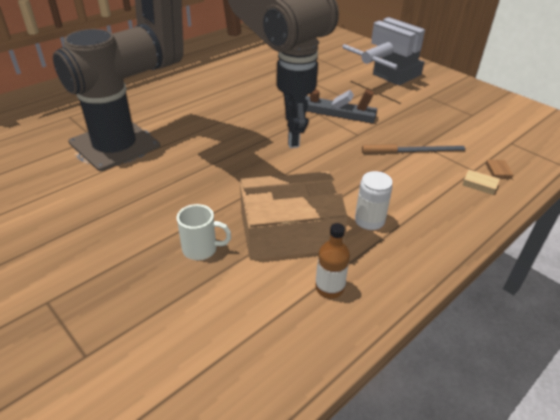

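View pics/w1.png

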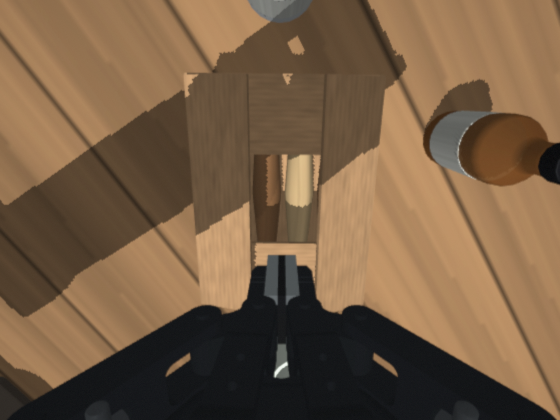

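```bash
python3 - <<'E'
from h import *
g=grab('wrist');W=tocart(world(g))
s=bot.sense();p=tocart(s['tool_pos'])
for v in (258,265,275,285,300,320,345,370,400):
    m=(g['depth'][v]>0)&(W[v,:,2]>.15)
    if m.any():
        Q=W[v][m]-p
        i=Q[:,0].argmin();j=Q[:,0].argmax()
        print(v,'xmin',Q[i].round(3),'xmax',Q[j].round(3))
m=(W[...,2]>.15)&(g['depth']>0)
Q=W[m]-p
for z in np.arange(-.025,.14,.01):
    k=abs(Q[:,2]-z)<.005
    if k.any():print(z.round(3),Q[k].min(0).round(3),Q[k].max(0).round(3),k.sum())
E
```

```text
258 xmin [-0.007  0.013 -0.009] xmax [ 0.006  0.013 -0.01 ]
265 xmin [-0.007  0.013 -0.004] xmax [ 0.006  0.013 -0.002]
275 xmin [-0.014  0.008 -0.002] xmax [ 0.013  0.009 -0.001]
285 xmin [-0.014  0.008  0.006] xmax [0.013 0.009 0.007]
300 xmin [-0.014  0.014  0.026] xmax [0.012 0.014 0.025]
320 xmin [-0.036  0.013  0.036] xmax [0.035 0.014 0.036]
345 xmin [-0.046  0.012  0.046] xmax [0.044 0.014 0.048]
370 xmin [-0.052  0.013  0.057] xmax [0.052 0.014 0.056]
400 xmin [-0.06   0.013  0.065] xmax [0.058 0.015 0.066]
-0.015 [-0.012  0.008 -0.015] [ 0.008  0.014 -0.01 ] 97
-0.005 [-0.014  0.008 -0.01 ] [ 0.013  0.014 -0.   ] 622
0.005 [-0.014  0.008  0.   ] [0.013 0.014 0.01 ] 768
0.015 [-0.014 -0.009  0.01 ] [0.013 0.014 0.02 ] 762
0.025 [-0.031 -0.01   0.02 ] [0.029 0.016 0.03 ] 1760
0.035 [-0.039 -0.01   0.03 ] [0.038 0.017 0.04 ] 6099
0.045 [-0.047 -0.009  0.04 ] [0.046 0.02  0.05 ] 6363
0.055 [-0.055 -0.008  0.05 ] [0.054 0.02  0.06 ] 10437
0.065 [-0.063  0.     0.06 ] [0.061 0.02  0.07 ] 12980
0.075 [-0.062  0.012  0.07 ] [0.061 0.023 0.078] 3634
```

Emit:
arm_command([
  {"delta_pos": [0, 0, 0], "twist": [0, 0, -0.15]},
  {"delta_pos": [0, 0, 0], "twist": [0, 0, -0.3]},
  {"delta_pos": [0, 0, 0], "twist": [0, 0, -0.45]},
  {"delta_pos": [0, 0, 0], "twist": [0, 0, -0.6]},
  {"delta_pos": [0, 0, 0], "twist": [0, 0, -0.75]},
])

```text
t: 2.38
tool_pos: [0.5934, 0.1206, 0.248]
tool_rot: [-3.141, 0.001, 1.589]
ft_force: [-0.2, -0.3, -0.7]
gripper_width: 0.0003
```

Emit:
arm_command([
  {"delta_pos": [0, 0, 0], "twist": [0, 0, -0.15]},
  {"delta_pos": [0, 0, 0], "twist": [0, 0, -0.3]},
  {"delta_pos": [0, 0, 0], "twist": [0, 0, -0.45]},
  {"delta_pos": [0, 0, 0], "twist": [0, 0, -0.6]},
  {"delta_pos": [0, 0, 0], "twist": [0, 0, -0.75]},
])

```text
t: 2.8
tool_pos: [0.5934, 0.1205, 0.248]
tool_rot: [-3.141, -0.0, 2.178]
ft_force: [-0.0, -0.2, 0.5]
gripper_width: 0.0
```

Emit:
arm_command([
  {"delta_pos": [0, 0, 0], "twist": [0, 0, -0.15]},
  {"delta_pos": [0, 0, 0], "twist": [0, 0, -0.3]},
  {"delta_pos": [0, 0, 0], "twist": [0, 0, -0.45]},
  {"delta_pos": [0, 0, 0], "twist": [0, 0, -0.49]},
  {"delta_pos": [0, 0, 0], "twist": [0, 0, -0.49]},
])

```text
t: 3.22
tool_pos: [0.5934, 0.1207, 0.2481]
tool_rot: [-3.141, -0.0, 2.557]
ft_force: [-0.5, -0.7, 0.0]
gripper_width: -0.0002
```

```bash
cat >> h.py <<'E'
A=np.deg2rad(20)
# sides: name -> (outward unit dir in carton frame, hinge offset, hinge z, flap length)
SD={'near':((-1,0),.08,.1,.052),'far':((1,0),.08,.1,.052),'left':((0,1),.105,.094,.062),'right':((0,-1),.105,.094,.062)}
def pose(side,o,z,a,yaw,lat=0):
    """tip centre at outward offset o (m, from hinge), height z, tilt a (tip leaning outward)"""
    d,h,_,_=SD[side]
    d=np.array(d,float);D=np.append(d[0]*CX+d[1]*CY,0)
    L=np.append(-D[1],0);L=np.array([-D[1],D[0],0])
    tip=np.append(C,0)+(h+o)*D+lat*L+[0,0,z]
    # rotate down vector toward D by a: axis = (-z) x D
    ax=np.cross([0,0,-1.],D)
    Ro=R.from_rotvec(ax*a)*R.from_euler('xyz',[np.pi,0,yaw])
    return tip-.017*Ro.apply([0,0,1]),Ro
def rows(side,wps,yaw,base=None):
    s=bot.sense()
    p,Rt=(s['tool_pos'],R.from_euler('xyz',s['tool_rot'])) if base is None else base
    print('t',round(s['t'],2),'F',s['ft_force'].round(1))
    for i,(o,z,a) in enumerate(wps):
        if i%5==0 and i: p,Rt=last
        P,Ro=pose(side,o,z,a,yaw); last=(P,Ro)
        print(i,'o,z',(round(o*1e3,1),round(z*1e3,1)),'d',(Rt.inv().apply(P-p)/.2).round(3).tolist(),'tw',((Rt.inv()*Ro).as_rotvec()/(np.pi/4)).round(3).tolist())
def arc(side,th,r,off,a=A,hw=.011):
    _,h,hz,L=SD[side];out=[]
    for t in th:
        e=np.array([-L*np.cos(t),hz+L*np.sin(t)])+off
        n=np.array([-np.sin(t),-np.cos(t)])
        c=np.array([0,hz])+r*np.array([-np.cos(t),np.sin(t)])+.002*n
        q=c-np.array([hw*np.cos(a),-hw*np.sin(a)])*1
        # tip bottom corner: centre + hw*(cos a, +sin a up?) 
        k=np.clip((t-np.deg2rad(60))/np.deg2rad(20),0,1)
        w=(1-k)*e+k*q
        out.append((w[0],w[1],a))
    return out
Y2=PSI+np.pi
E
python3 - <<'E'
from h import *
st()
rows('near',[(-.075,.17,A/2)]*3+[(-.065,.12,A)]*2+[(-.062,.09,A)]*5,Y2)
E
```

```text
t 3.22 cart [ 0.0013 -0.0031  0.2481] F [-0.5 -0.7  0. ] w -0.00015112138947967322 rot [-3.141 -0.     2.557]
t 3.22 F [-0.5 -0.7  0. ]
0 o,z (-75.0, 170.0) d [0.017, 0.016, 0.307] tw [0.0, 0.222, -0.013]
1 o,z (-75.0, 170.0) d [0.017, 0.016, 0.307] tw [0.0, 0.222, -0.013]
2 o,z (-75.0, 170.0) d [0.017, 0.016, 0.307] tw [0.0, 0.222, -0.013]
3 o,z (-65.0, 120.0) d [0.052, 0.015, 0.56] tw [0.001, 0.444, -0.013]
4 o,z (-65.0, 120.0) d [0.052, 0.015, 0.56] tw [0.001, 0.444, -0.013]
5 o,z (-62.0, 90.0) d [-0.037, -0.0, 0.146] tw [0.0, 0.0, 0.0]
6 o,z (-62.0, 90.0) d [-0.037, -0.0, 0.146] tw [0.0, 0.0, 0.0]
7 o,z (-62.0, 90.0) d [-0.037, -0.0, 0.146] tw [0.0, 0.0, 0.0]
8 o,z (-62.0, 90.0) d [-0.037, -0.0, 0.146] tw [0.0, 0.0, 0.0]
9 o,z (-62.0, 90.0) d [-0.037, -0.0, 0.146] tw [0.0, 0.0, 0.0]
```

Emit:
arm_command([
  {"delta_pos": [0.01, 0.01, 0.1], "twist": [0, 0.1, -0.013]},
  {"delta_pos": [0.01, 0.015, 0.2], "twist": [0, 0.2, -0.013]},
  {"delta_pos": [0.02, 0.016, 0.35], "twist": [0, 0.3, -0.013]},
  {"delta_pos": [0.04, 0.016, 0.48], "twist": [0, 0.4, -0.013]},
  {"delta_pos": [0.052, 0.016, 0.56], "twist": [0, 0.444, -0.013]},
])

```text
t: 3.63
tool_pos: [0.5856, 0.1289, 0.1328]
tool_rot: [-3.14, -0.355, 2.565]
ft_force: [-0.2, 0.1, -0.3]
gripper_width: 0.0001
```

Emit:
arm_command([
  {"delta_pos": [-0.01, 0, 0.04], "twist": [0, 0, 0]},
  {"delta_pos": [-0.02, 0, 0.08], "twist": [0, 0, 0]},
  {"delta_pos": [-0.03, 0, 0.12], "twist": [0, 0, 0]},
  {"delta_pos": [-0.037, 0, 0.146], "twist": [0, 0, 0]},
  {"delta_pos": [-0.037, 0, 0.146], "twist": [0, 0, 0]},
])

```text
t: 4.05
tool_pos: [0.584, 0.1323, 0.1062]
tool_rot: [3.14, -0.349, 2.57]
ft_force: [-0.3, 0.9, 0.6]
gripper_width: -0.0001
```

```bash
sed -i 's/q=c-np.array(\[hw\*np.cos(a),-hw\*np.sin(a)\])\*1/q=c-np.array([hw*np.cos(a),hw*np.sin(a)])/' h.py
python3 - <<'E'
from h import *
st()
rows('near',[(-.058,.09,A)]+arc('near',np.deg2rad([18,23,30,38,46,55,65,75,85,95,105,115,125,134]),.034,np.array([-.0044,-.02])),Y2)
E
```

```text
t 4.05 cart [-0.0129  0.0016  0.1062] F [-0.3  0.9  0.6] w -7.990028618171043e-05 rot [ 3.14  -0.349  2.57 ]
t 4.05 F [-0.3  0.9  0.6]
0 o,z (-58.0, 90.0) d [0.015, -0.008, 0.006] tw [0.001, 0.001, 0.003]
1 o,z (np.float64(-53.9), np.float64(96.1)) d [0.045, -0.008, -0.015] tw [0.001, 0.001, 0.003]
2 o,z (np.float64(-52.3), np.float64(100.3)) d [0.06, -0.008, -0.032] tw [0.001, 0.001, 0.003]
3 o,z (np.float64(-49.4), np.float64(106.0)) d [0.083, -0.008, -0.054] tw [0.001, 0.001, 0.003]
4 o,z (np.float64(-45.4), np.float64(112.0)) d [0.112, -0.008, -0.075] tw [0.001, 0.001, 0.003]
5 o,z (np.float64(-40.5), np.float64(117.4)) d [0.032, 0.0, -0.017] tw [0.0, 0.0, 0.0]
6 o,z (np.float64(-34.2), np.float64(122.6)) d [0.07, 0.0, -0.031] tw [0.0, 0.0, 0.0]
7 o,z (np.float64(-26.4), np.float64(126.9)) d [0.115, 0.0, -0.037] tw [0.0, 0.0, 0.0]
8 o,z (np.float64(-20.3), np.float64(129.0)) d [0.147, 0.0, -0.037] tw [0.0, 0.0, 0.0]
9 o,z (np.float64(-15.3), np.float64(129.9)) d [0.172, 0.0, -0.033] tw [0.0, 0.0, 0.0]
10 o,z (np.float64(-9.4), np.float64(130.3)) d [0.028, -0.0, 0.008] tw [0.0, 0.0, 0.0]
11 o,z (np.float64(-3.5), np.float64(129.6)) d [0.055, 0.0, 0.022] tw [0.0, 0.0, 0.0]
12 o,z (np.float64(2.2), np.float64(127.9)) d [0.079, -0.0, 0.04] tw [0.0, 0.0, 0.0]
13 o,z (np.float64(7.5), np.float64(125.2)) d [0.099, -0.0, 0.061] tw [0.0, 0.0, 0.0]
14 o,z (np.float64(11.8), np.float64(122.1)) d [0.114, -0.0, 0.083] tw [0.0, 0.0, 0.0]
```

Emit:
arm_command([
  {"delta_pos": [0.015, -0.005, 0.006], "twist": [0, 0, 0]},
  {"delta_pos": [0.045, -0.005, -0.015], "twist": [0, 0, 0]},
  {"delta_pos": [0.06, -0.005, -0.032], "twist": [0, 0, 0]},
  {"delta_pos": [0.085, -0.005, -0.054], "twist": [0, 0, 0]},
  {"delta_pos": [0.112, -0.005, -0.075], "twist": [0, 0, 0]},
])

```text
t: 4.47
tool_pos: [0.5709, 0.1398, 0.1297]
tool_rot: [3.139, -0.347, 2.57]
ft_force: [1.1, -2.1, 0.4]
gripper_width: -0.0001
```

Emit:
arm_command([
  {"delta_pos": [0.032, 0, -0.017], "twist": [0, 0, 0]},
  {"delta_pos": [0.07, 0, -0.031], "twist": [0, 0, 0]},
  {"delta_pos": [0.115, 0, -0.037], "twist": [0, 0, 0]},
  {"delta_pos": [0.147, 0, -0.037], "twist": [0, 0, 0]},
  {"delta_pos": [0.172, 0, -0.033], "twist": [0, 0, 0]},
])

```text
t: 4.88
tool_pos: [0.5445, 0.1569, 0.1467]
tool_rot: [3.139, -0.349, 2.571]
ft_force: [0.9, -0.1, 0.8]
gripper_width: 0.0001
```

```bash
python3 - <<'E'
from h import *
st();grab('scene','s2.png');grab('wrist','w2.png')
E
```

```text
t 4.88 cart [-0.0594  0.0008  0.1467] F [ 0.9 -0.1  0.8] w 9.316375791201043e-05 rot [ 3.139 -0.349  2.571]
```

View pics/s2.png

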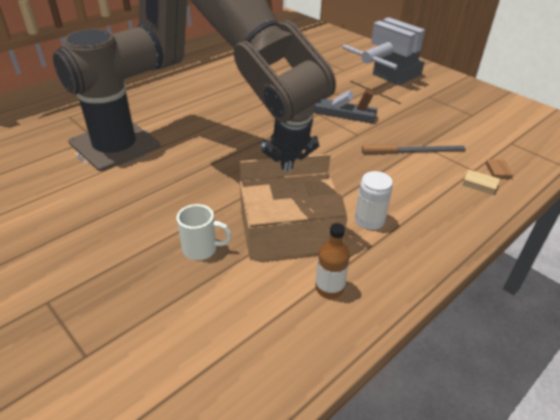

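View pics/w2.png

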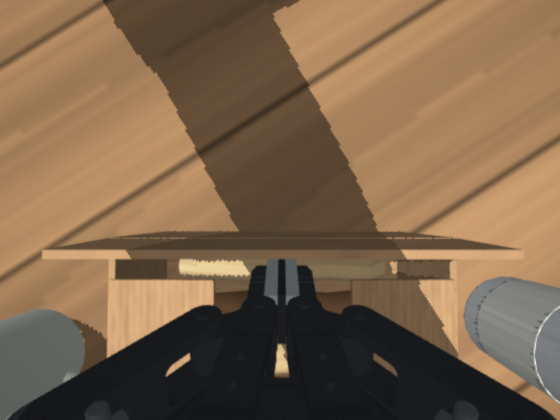

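The near flap now stands about upright, as a thin strip at row 250 in the wrist view. Continuing the arc.

Emit:
arm_command([
  {"delta_pos": [0.028, 0, 0.008], "twist": [0, 0, 0]},
  {"delta_pos": [0.055, 0, 0.022], "twist": [0, 0, 0]},
  {"delta_pos": [0.08, 0, 0.04], "twist": [0, 0, 0]},
  {"delta_pos": [0.1, 0, 0.061], "twist": [0, 0, 0]},
  {"delta_pos": [0.12, 0, 0.083], "twist": [0, 0, 0]},
])

```text
t: 5.4
tool_pos: [0.521, 0.1717, 0.1382]
tool_rot: [3.14, -0.348, 2.57]
ft_force: [1.3, -1.5, 0.6]
gripper_width: -0.0001
```

```bash
python3 - <<'E'
from h import *
st();grab('scene','s3.png');grab('wrist','w3.png')
E
```

```text
t 5.4 cart [-0.0872  0.0004  0.1382] F [ 1.3 -1.5  0.6] w -5.151694401662036e-05 rot [ 3.14  -0.348  2.57 ]
```

View pics/s3.png

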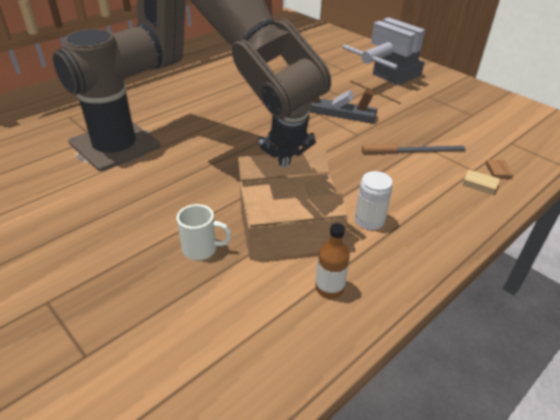

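View pics/w3.png

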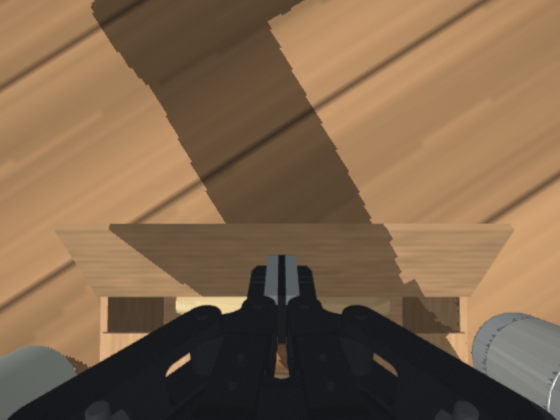

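```bash
cat >> h.py <<'E'
def ang(side,W,lat=(-.1,.1)):
    d,h,hz,L=SD[side];d=np.array(d);l=np.array([-d[1],d[0]])
    o=W[...,:2]@d-h; s=W[...,:2]@l
    m=(s>lat[0])&(s<lat[1])&(abs(s)>.02)&(W[...,2]>hz+.008)&(o>-.05)&(o<L)&(W[...,2]<hz+L+.01)
    Q=np.stack([o[m],W[...,2][m]-hz],-1)
    rr=np.hypot(*Q.T);Q=Q[(rr<L+.003)&(rr>.01)]
    t=np.arctan2(Q[:,1],-Q[:,0])
    print(side,'n',len(t),'angle med',np.median(t).round(3),'pct',np.percentile(t,[10,90]).round(2),'rmax',np.percentile(np.hypot(*Q.T),98).round(3))
E
python3 - <<'E'
from h import *
W=tocart(world(grab('wrist')));ang('near',W)
rows('near',arc('near',np.deg2rad([136,140]),.034,np.zeros(2)),Y2)
E
```

```text
near n 20377 angle med 2.309 pct [2.2  2.35] rmax 0.051
t 5.55 F [-0.1 -0.2  0.4]
0 o,z (np.float64(12.7), np.float64(121.3)) d [-0.005, -0.001, 0.002] tw [-0.0, -0.002, 0.003]
1 o,z (np.float64(14.4), np.float64(119.6)) d [-0.0, -0.001, 0.012] tw [-0.0, -0.002, 0.003]
```

Emit:
arm_command([
  {"delta_pos": [-0.03, 0, -0.08], "twist": [0, 0, 0]},
  {"delta_pos": [-0.06, 0, -0.18], "twist": [0, -0.1, 0]},
  {"delta_pos": [-0.1, 0, -0.28], "twist": [0, -0.25, 0]},
  {"delta_pos": [-0.15, 0, -0.33], "twist": [0, -0.4, 0]},
  {"delta_pos": [-0.2, 0, -0.33], "twist": [0, -0.5, 0]},
])

```text
t: 5.97
tool_pos: [0.5744, 0.1389, 0.191]
tool_rot: [3.135, 0.054, 2.569]
ft_force: [-0.3, -0.5, -0.5]
gripper_width: -0.0001
```

```bash
python3 - <<'E'
from h import *
st()
W=tocart(world(grab('top')));ang('far',W);ang('near',W)
rows('far',[(-.075,.17,A)]*4+[(-.068,.13,A)]+[(-.065,.092,A)]*5,Y2)
E
```

```text
t 5.97 cart [-0.0246  0.0018  0.191 ] F [-0.3 -0.5 -0.5] w -8.226977652648005e-05 rot [3.135 0.054 2.569]
far n 1054 angle med 0.385 pct [0.33 0.44] rmax 0.053
near n 249 angle med 2.317 pct [2.21 2.38] rmax 0.051
t 6.02 F [-0.6  0.  -1. ]
0 o,z (-75.0, 170.0) d [-0.126, -0.006, 0.019] tw [0.005, -0.379, 0.003]
1 o,z (-75.0, 170.0) d [-0.126, -0.006, 0.019] tw [0.005, -0.379, 0.003]
2 o,z (-75.0, 170.0) d [-0.126, -0.006, 0.019] tw [0.005, -0.379, 0.003]
3 o,z (-75.0, 170.0) d [-0.126, -0.006, 0.019] tw [0.005, -0.379, 0.003]
4 o,z (-68.0, 130.0) d [-0.15, -0.006, 0.22] tw [0.005, -0.379, 0.003]
5 o,z (-65.0, 92.0) d [0.051, -0.0, 0.184] tw [0.0, 0.0, 0.0]
6 o,z (-65.0, 92.0) d [0.051, -0.0, 0.184] tw [0.0, 0.0, 0.0]
7 o,z (-65.0, 92.0) d [0.051, -0.0, 0.184] tw [0.0, 0.0, 0.0]
8 o,z (-65.0, 92.0) d [0.051, -0.0, 0.184] tw [0.0, 0.0, 0.0]
9 o,z (-65.0, 92.0) d [0.051, -0.0, 0.184] tw [0.0, 0.0, 0.0]
```

Emit:
arm_command([
  {"delta_pos": [-0.04, 0, 0.005], "twist": [0, -0.12, 0]},
  {"delta_pos": [-0.08, -0.005, 0.01], "twist": [0, -0.25, 0]},
  {"delta_pos": [-0.126, -0.006, 0.02], "twist": [0.005, -0.37, 0]},
  {"delta_pos": [-0.135, -0.006, 0.12], "twist": [0.005, -0.379, 0]},
  {"delta_pos": [-0.15, -0.006, 0.22], "twist": [0.005, -0.379, 0]},
])

```text
t: 6.43
tool_pos: [0.5976, 0.1212, 0.1442]
tool_rot: [-3.139, 0.341, 2.57]
ft_force: [-0.6, 0.2, -0.6]
gripper_width: -0.0
```

Emit:
arm_command([
  {"delta_pos": [0.01, 0, 0.05], "twist": [0, 0, 0]},
  {"delta_pos": [0.025, 0, 0.1], "twist": [0, 0, 0]},
  {"delta_pos": [0.04, 0, 0.15], "twist": [0, 0, 0]},
  {"delta_pos": [0.051, 0, 0.184], "twist": [0, 0, 0]},
  {"delta_pos": [0.051, 0, 0.184], "twist": [0, 0, 0]},
])

```text
t: 6.85
tool_pos: [0.5994, 0.1188, 0.1042]
tool_rot: [-3.137, 0.339, 2.57]
ft_force: [-0.1, 0.0, -0.8]
gripper_width: -0.0002
```

```bash
python3 - <<'E'
from h import *
st();g=grab('scene','s4.png')
rows('far',[(-.058,.094,A)]+arc('far',np.deg2rad([24,28,33,39,46,55,65,75,85,95,105,115,125,134]),.034,np.array([-.0044,-.02])),Y2)
E
```

```text
t 6.85 cart [ 0.0074 -0.0014  0.1042] F [-0.1  0.  -0.8] w -0.00015855624157326708 rot [-3.137  0.339  2.57 ]
t 6.9 F [-0.4 -1.1  0.2]
0 o,z (-58.0, 94.0) d [-0.047, 0.005, -0.008] tw [-0.003, -0.011, 0.002]
1 o,z (np.float64(-51.9), np.float64(101.2)) d [-0.088, 0.005, -0.031] tw [-0.003, -0.011, 0.002]
2 o,z (np.float64(-50.3), np.float64(104.4)) d [-0.101, 0.005, -0.044] tw [-0.003, -0.011, 0.002]
3 o,z (np.float64(-48.0), np.float64(108.3)) d [-0.118, 0.005, -0.058] tw [-0.003, -0.011, 0.002]
4 o,z (np.float64(-44.8), np.float64(112.7)) d [-0.14, 0.004, -0.074] tw [-0.003, -0.011, 0.002]
5 o,z (np.float64(-40.5), np.float64(117.4)) d [-0.028, 0.0, -0.015] tw [0.0, 0.0, 0.0]
6 o,z (np.float64(-34.2), np.float64(122.6)) d [-0.067, 0.0, -0.028] tw [0.0, 0.0, 0.0]
7 o,z (np.float64(-26.4), np.float64(126.9)) d [-0.111, 0.0, -0.035] tw [0.0, 0.0, 0.0]
8 o,z (np.float64(-20.3), np.float64(129.0)) d [-0.143, 0.0, -0.034] tw [0.0, 0.0, 0.0]
9 o,z (np.float64(-15.3), np.float64(129.9)) d [-0.168, 0.0, -0.03] tw [0.0, 0.0, 0.0]
10 o,z (np.float64(-9.4), np.float64(130.3)) d [-0.028, 0.0, 0.008] tw [0.0, 0.0, 0.0]
11 o,z (np.float64(-3.5), np.float64(129.6)) d [-0.055, -0.0, 0.022] tw [0.0, 0.0, 0.0]
12 o,z (np.float64(2.2), np.float64(127.9)) d [-0.079, 0.0, 0.04] tw [0.0, 0.0, 0.0]
13 o,z (np.float64(7.5), np.float64(125.2)) d [-0.099, 0.0, 0.061] tw [0.0, 0.0, 0.0]
14 o,z (np.float64(11.8), np.float64(122.1)) d [-0.114, 0.0, 0.083] tw [0.0, 0.0, 0.0]
```

View pics/s4.png

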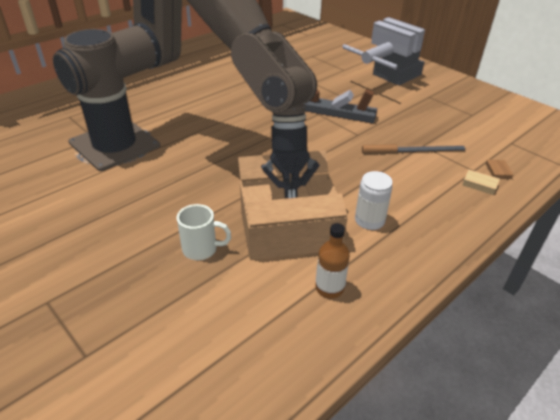

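The fingertips are inside the opening, behind the far flap's edge. Swinging the far flap next.

Emit:
arm_command([
  {"delta_pos": [-0.047, 0, -0.008], "twist": [0, -0.01, 0]},
  {"delta_pos": [-0.088, 0, -0.03], "twist": [0, -0.01, 0]},
  {"delta_pos": [-0.1, 0, -0.044], "twist": [0, -0.01, 0]},
  {"delta_pos": [-0.12, 0, -0.058], "twist": [0, -0.01, 0]},
  {"delta_pos": [-0.14, 0, -0.074], "twist": [0, -0.01, 0]},
])

```text
t: 7.32
tool_pos: [0.6192, 0.1073, 0.1308]
tool_rot: [-3.14, 0.351, 2.569]
ft_force: [-0.7, 0.6, -0.6]
gripper_width: -0.0001
```

Emit:
arm_command([
  {"delta_pos": [-0.03, 0, -0.015], "twist": [0, 0, 0]},
  {"delta_pos": [-0.067, 0, -0.028], "twist": [0, 0, 0]},
  {"delta_pos": [-0.11, 0, -0.035], "twist": [0, 0, 0]},
  {"delta_pos": [-0.145, 0, -0.034], "twist": [0, 0, 0]},
  {"delta_pos": [-0.17, 0, -0.03], "twist": [0, 0, 0]},
])

```text
t: 7.73
tool_pos: [0.6445, 0.0907, 0.1475]
tool_rot: [-3.14, 0.35, 2.569]
ft_force: [-1.3, 1.0, -0.6]
gripper_width: 0.0001
```

Emit:
arm_command([
  {"delta_pos": [-0.028, 0, 0.008], "twist": [0, 0, 0]},
  {"delta_pos": [-0.055, 0, 0.022], "twist": [0, 0, 0]},
  {"delta_pos": [-0.08, 0, 0.04], "twist": [0, 0, 0]},
  {"delta_pos": [-0.1, 0, 0.061], "twist": [0, 0, 0]},
  {"delta_pos": [-0.12, 0, 0.083], "twist": [0, 0, 0]},
])

```text
t: 8.15
tool_pos: [0.6677, 0.0757, 0.1391]
tool_rot: [-3.139, 0.349, 2.569]
ft_force: [-1.4, 0.9, -0.1]
gripper_width: -0.0002
```

```bash
python3 - <<'E'
from h import *
st();g=grab('scene','s5.png');ang('far',tocart(world(g)))
g=grab('wrist','w5.png');W=tocart(world(g));ang('far',W)
rows('far',arc('far',np.deg2rad([134,140]),.034,np.zeros(2)),Y2)
E
```

```text
t 8.15 cart [ 0.0881 -0.0005  0.1391] F [-1.4  0.9 -0.1] w -0.00019801543401235528 rot [-3.139  0.349  2.569]
far n 201 angle med 2.333 pct [2.3  2.36] rmax 0.054
far n 25034 angle med 2.275 pct [2.13 2.33] rmax 0.049
t 8.25 F [-0.5  0.   0.1]
0 o,z (np.float64(11.8), np.float64(122.1)) d [0.014, 0.003, 0.0] tw [-0.002, 0.001, 0.002]
1 o,z (np.float64(14.4), np.float64(119.6)) d [0.006, 0.003, 0.016] tw [-0.002, 0.001, 0.002]
```

View pics/s5.png

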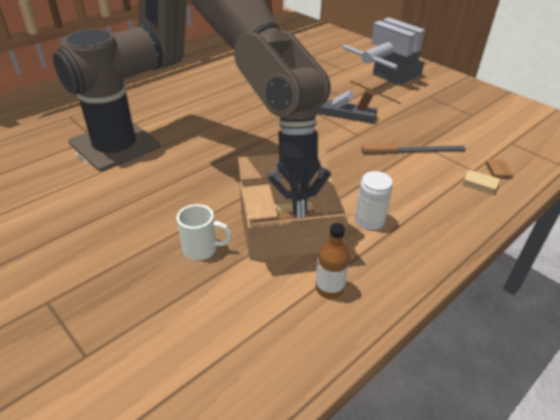

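Emit:
arm_command([
  {"delta_pos": [0.03, 0, -0.08], "twist": [0, 0, 0]},
  {"delta_pos": [0.06, 0, -0.2], "twist": [0, 0.1, 0]},
  {"delta_pos": [0.1, 0, -0.32], "twist": [0, 0.22, 0]},
  {"delta_pos": [0.16, 0, -0.4], "twist": [0, 0.35, 0]},
  {"delta_pos": [0.22, 0, -0.4], "twist": [0, 0.444, 0]},
])

```text
t: 8.67
tool_pos: [0.6121, 0.114, 0.2058]
tool_rot: [3.137, 0.006, 2.569]
ft_force: [-0.5, -0.8, 0.7]
gripper_width: 0.0003
```

Emit:
arm_command([
  {"delta_pos": [0, 0, 0], "twist": [0, 0, 0.15]},
  {"delta_pos": [0.05, 0, 0], "twist": [0, 0, 0.3]},
  {"delta_pos": [0.1, 0, 0], "twist": [0, 0, 0.45]},
  {"delta_pos": [0.15, 0, 0], "twist": [0, 0, 0.6]},
  {"delta_pos": [0.2, 0, 0], "twist": [0, 0, 0.75]},
])

```text
t: 9.08
tool_pos: [0.5761, 0.135, 0.1998]
tool_rot: [-3.141, 0.003, 1.974]
ft_force: [-0.4, -0.8, 0.3]
gripper_width: -0.0002
```

Emit:
arm_command([
  {"delta_pos": [0, 0, 0], "twist": [0, 0, 0.15]},
  {"delta_pos": [0, 0, 0], "twist": [0, 0, 0.3]},
  {"delta_pos": [0, 0, 0], "twist": [0, 0, 0.45]},
  {"delta_pos": [0, 0, 0], "twist": [0, 0, 0.6]},
  {"delta_pos": [0, 0, 0], "twist": [0, 0, 0.75]},
])

```text
t: 9.5
tool_pos: [0.5764, 0.1349, 0.1999]
tool_rot: [3.14, 0.002, 1.385]
ft_force: [-0.2, 0.8, 0.6]
gripper_width: 0.0002
```

```bash
python3 - <<'E'
from h import *
st();g=grab('top','t6.png');W=tocart(world(g));ang('far',W);ang('near',W);
goal(0,0,.2)
E
```

```text
t 9.5 cart [-0.0207 -0.0004  0.1999] F [-0.2  0.8  0.6] w 0.00023825776927948638 rot [3.140e+00 2.000e-03 1.385e+00]
far n 1275 angle med 2.32 pct [2.2  2.38] rmax 0.05
near n 306 angle med 2.322 pct [2.2  2.38] rmax 0.05
t 9.55 d [-0.037  0.097 -0.   ] twist [0.003 0.003 0.49 ]
```

View pics/t6.png

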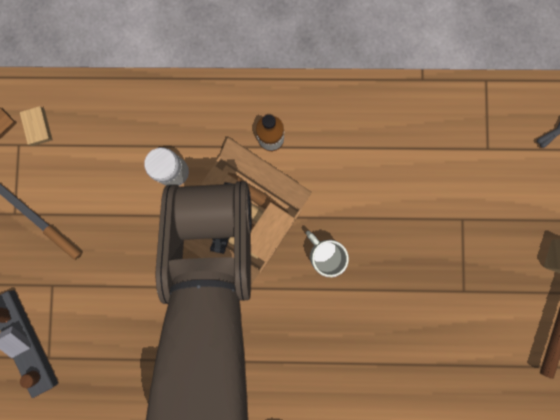

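```bash
python3 - <<'E'
from h import *
g=grab('wrist');s=bot.sense()
Rm=cv2.Rodrigues(np.array(g['rvec'],float))[0];c=-Rm.T@np.array(g['tvec']).ravel()
print('cam in tool',R.from_euler('xyz',s['tool_rot']).inv().apply(c-s['tool_pos']).round(3))
B=np.deg2rad(30);Y1=PSI+np.pi/2
# h=26 contact: face o=o_t-h*tan+11/cos
f=-.026*np.tan(B)+.011/np.cos(B);print('f',f)
rows('left',[(-.105,.183,0)]*5+[(-.09,.12,B)]*5+[(-.078,.068,B)]*5+[(-.065,.068,B)]+arc('left',np.deg2rad([1,6,12,19,27,36,45,55,65,75,85,95,105,115,125,134]),.042,np.array([-f,-.026]),a=B),Y1)
E
```

```text
cam in tool [ 0.08   0.001 -0.126]
f -0.002309401076758503
t 9.6 F [0.4 0.  0. ]
0 o,z (-105.0, 183.0) d [-0.038, 0.096, -0.0] tw [0.002, 0.003, 0.502]
1 o,z (-105.0, 183.0) d [-0.038, 0.096, -0.0] tw [0.002, 0.003, 0.502]
2 o,z (-105.0, 183.0) d [-0.038, 0.096, -0.0] tw [0.002, 0.003, 0.502]
3 o,z (-105.0, 183.0) d [-0.038, 0.096, -0.0] tw [0.002, 0.003, 0.502]
4 o,z (-105.0, 183.0) d [-0.038, 0.096, -0.0] tw [0.002, 0.003, 0.502]
5 o,z (-90.0, 120.0) d [0.032, -0.0, 0.326] tw [0.0, 0.667, 0.0]
6 o,z (-90.0, 120.0) d [0.032, -0.0, 0.326] tw [0.0, 0.667, 0.0]
7 o,z (-90.0, 120.0) d [0.032, -0.0, 0.326] tw [0.0, 0.667, 0.0]
8 o,z (-90.0, 120.0) d [0.032, -0.0, 0.326] tw [0.0, 0.667, 0.0]
9 o,z (-90.0, 120.0) d [0.032, -0.0, 0.326] tw [0.0, 0.667, 0.0]
10 o,z (-78.0, 68.0) d [-0.078, 0.0, 0.255] tw [0.0, 0.0, 0.0]
11 o,z (-78.0, 68.0) d [-0.078, 0.0, 0.255] tw [0.0, 0.0, 0.0]
12 o,z (-78.0, 68.0) d [-0.078, 0.0, 0.255] tw [0.0, 0.0, 0.0]
13 o,z (-78.0, 68.0) d [-0.078, 0.0, 0.255] tw [0.0, 0.0, 0.0]
14 o,z (-78.0, 68.0) d [-0.078, 0.0, 0.255] tw [0.0, 0.0, 0.0]
15 o,z (-65.0, 68.0) d [
[... 730 characters left out ...]
.0, 0.0]
24 o,z (np.float64(-25.2), np.float64(124.6)) d [0.226, 0.0, -0.08] tw [0.0, 0.0, 0.0]
25 o,z (np.float64(-20.2), np.float64(128.4)) d [0.031, -0.0, -0.004] tw [0.0, 0.0, 0.0]
26 o,z (np.float64(-15.2), np.float64(130.2)) d [0.057, -0.0, 0.001] tw [0.0, 0.0, 0.0]
27 o,z (np.float64(-7.9), np.float64(130.5)) d [0.09, 0.0, 0.018] tw [0.0, 0.0, 0.0]
28 o,z (np.float64(-0.6), np.float64(129.6)) d [0.119, -0.0, 0.04] tw [0.0, 0.0, 0.0]
29 o,z (np.float64(6.4), np.float64(127.4)) d [0.144, -0.0, 0.067] tw [0.0, 0.0, 0.0]
30 o,z (np.float64(12.9), np.float64(124.1)) d [0.02, 0.0, 0.031] tw [0.0, 0.0, 0.0]
31 o,z (np.float64(18.2), np.float64(120.1)) d [0.033, 0.0, 0.061] tw [0.0, 0.0, 0.0]
```

Emit:
arm_command([
  {"delta_pos": [-0.01, 0.03, 0], "twist": [0, 0, 0.14]},
  {"delta_pos": [-0.02, 0.06, 0], "twist": [0, 0, 0.28]},
  {"delta_pos": [-0.038, 0.096, 0], "twist": [0, 0, 0.42]},
  {"delta_pos": [-0.038, 0.096, 0], "twist": [0, 0, 0.5]},
  {"delta_pos": [-0.038, 0.096, 0], "twist": [0, 0, 0.5]},
])

```text
t: 10.02
tool_pos: [0.5941, 0.1238, 0.1998]
tool_rot: [3.14, 0.002, 0.999]
ft_force: [-0.4, 0.1, -0.0]
gripper_width: -0.0002
```

```bash
python3 - <<'E'
from h import *
B=np.deg2rad(28);Y1=PSI+np.pi/2
rows('right',[(-.09,.12,B)]*5+[(-.08,.068,B)]*5,Y1)
E
```

```text
t 10.02 F [-0.4  0.1 -0. ]
0 o,z (-90.0, 120.0) d [-0.034, -0.002, 0.324] tw [0.003, -0.62, 0.003]
1 o,z (-90.0, 120.0) d [-0.034, -0.002, 0.324] tw [0.003, -0.62, 0.003]
2 o,z (-90.0, 120.0) d [-0.034, -0.002, 0.324] tw [0.003, -0.62, 0.003]
3 o,z (-90.0, 120.0) d [-0.034, -0.002, 0.324] tw [0.003, -0.62, 0.003]
4 o,z (-90.0, 120.0) d [-0.034, -0.002, 0.324] tw [0.003, -0.62, 0.003]
5 o,z (-80.0, 68.0) d [0.078, -0.0, 0.253] tw [0.0, 0.0, 0.0]
6 o,z (-80.0, 68.0) d [0.078, -0.0, 0.253] tw [0.0, 0.0, 0.0]
7 o,z (-80.0, 68.0) d [0.078, -0.0, 0.253] tw [0.0, 0.0, 0.0]
8 o,z (-80.0, 68.0) d [0.078, -0.0, 0.253] tw [0.0, 0.0, 0.0]
9 o,z (-80.0, 68.0) d [0.078, -0.0, 0.253] tw [0.0, 0.0, 0.0]
```

Emit:
arm_command([
  {"delta_pos": [0, 0, 0.06], "twist": [0, -0.12, 0]},
  {"delta_pos": [-0.01, 0, 0.12], "twist": [0, -0.25, 0]},
  {"delta_pos": [-0.02, 0, 0.18], "twist": [0, -0.38, 0]},
  {"delta_pos": [-0.03, 0, 0.25], "twist": [0, -0.5, 0]},
  {"delta_pos": [-0.034, 0, 0.324], "twist": [0, -0.62, 0]},
])

```text
t: 10.43
tool_pos: [0.5905, 0.1184, 0.1354]
tool_rot: [3.14, 0.492, 1.002]
ft_force: [0.4, -0.3, -0.8]
gripper_width: 0.0002
```

Emit:
arm_command([
  {"delta_pos": [0.018, 0, 0.06], "twist": [0, 0, 0]},
  {"delta_pos": [0.037, 0, 0.12], "twist": [0, 0, 0]},
  {"delta_pos": [0.055, 0, 0.18], "twist": [0, 0, 0]},
  {"delta_pos": [0.078, 0, 0.253], "twist": [0, 0, 0]},
  {"delta_pos": [0.078, 0, 0.253], "twist": [0, 0, 0]},
])

```text
t: 10.85
tool_pos: [0.5821, 0.1086, 0.0797]
tool_rot: [-3.137, 0.491, 0.999]
ft_force: [-0.6, 0.2, -0.3]
gripper_width: 0.0001
```

```bash
python3 - <<'E'
from h import *
B=np.deg2rad(28);Y1=PSI+np.pi/2
st();grab('scene','s7.png');grab('wrist','w7.png')
f=-.026*np.tan(B)+.011/np.cos(B)
rows('right',[(-.065,.068,B)]+arc('right',np.deg2rad([1,6,12,19,27,36,45,54,64,74,84,94,104,114,124,130,135,138,138]),.042,np.array([-f,-.026]),a=B),Y1)
E
```

```text
t 10.85 cart [-0.0016 -0.0194  0.0797] F [-0.6  0.2 -0.3] w 0.00011237868459818294 rot [-3.137  0.491  0.999]
t 10.95 F [ 0.2 -0.  -0.1]
0 o,z (-65.0, 68.0) d [-0.063, 0.002, 0.031] tw [0.0, 0.001, 0.001]
1 o,z (np.float64(-60.6), np.float64(69.1)) d [-0.085, 0.002, 0.037] tw [0.0, 0.001, 0.001]
2 o,z (np.float64(-60.3), np.float64(74.5)) d [-0.099, 0.002, 0.014] tw [0.0, 0.001, 0.001]
3 o,z (np.float64(-59.3), np.float64(80.9)) d [-0.119, 0.002, -0.012] tw [0.0, 0.001, 0.001]
4 o,z (np.float64(-57.3), np.float64(88.2)) d [-0.145, 0.002, -0.04] tw [0.0, 0.001, 0.001]
5 o,z (np.float64(-53.9), np.float64(96.1)) d [-0.034, 0.0, -0.027] tw [0.0, 0.0, 0.0]
6 o,z (np.float64(-48.8), np.float64(104.4)) d [-0.076, -0.0, -0.052] tw [0.0, 0.0, 0.0]
7 o,z (np.float64(-42.5), np.float64(111.8)) d [-0.121, -0.0, -0.07] tw [0.0, 0.0, 0.0]
8 o,z (np.float64(-35.1), np.float64(118.2)) d [-0.168, 0.0, -0.08] tw [0.0, 0.0, 0.0]
9 o,z (np.float64(-26.6), np.float64(124.1)) d [-0.22, 0.0, -0.087] tw [0.0, 0.0, 0.0]
10 o,z (np.float64(-21.0), np.float64(128.3)) d [-0.035, 0.0, -0.005] tw [0.0, 0.0, 0.0]
11 o,z (np.float64(-16.1), np.float64(130.4)) d [-0.061, -0.0, -0.003] tw [0.0, 0.0, 0.0]
12 o,z (np.float64(-8.8), np.float64(130.9)) d [-0.095, -0.0, 0.012] tw [0.0, 0.0, 0.0]
13 o,z (np.float64(-1.5), np.float64(130.1)) d [-0.125, 0.0, 0.033] tw [0.0, 0.0, 0.0]
14 o,z (np.float64(5.5), np.float64(128.0)) d [-0.151, -0.0, 0.058] tw [0.0, 0.0, 0.0]
15 o,z (np.float64(12.1), np.float64(124.8)) d [-0.021, -0.0, 0.03] tw [0.0, 0.0, 0.0]
16 o,z (np.float64(15.8), np.float64(122.3)) d [-0.032, -0.0, 0.049] tw [0.0, 0.0, 0.0]
17 o,z (np.float64(18.6), np.float64(119.9)) d [-0.039, -0.0, 0.066] tw [0.0, 0.0, 0.0]
18 o,z (np.float64(20.2), np.float64(118.4)) d [-0.042, -0.0, 0.077] tw [0.0, 0.0, 0.0]
19 o,z (np.float64(20.2), np.float64(118.4)) d [-0.042, -0.0, 0.077] tw [0.0, 0.0, 0.0]
```

View pics/s7.png

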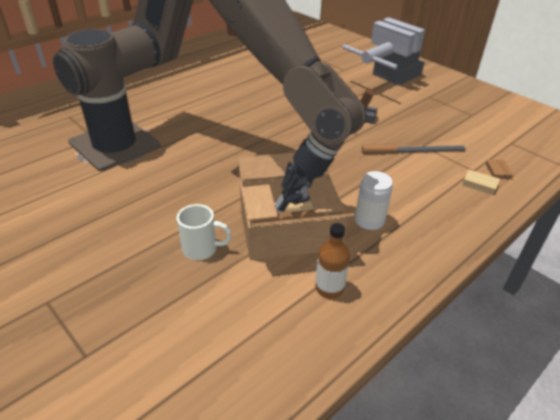

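View pics/w7.png

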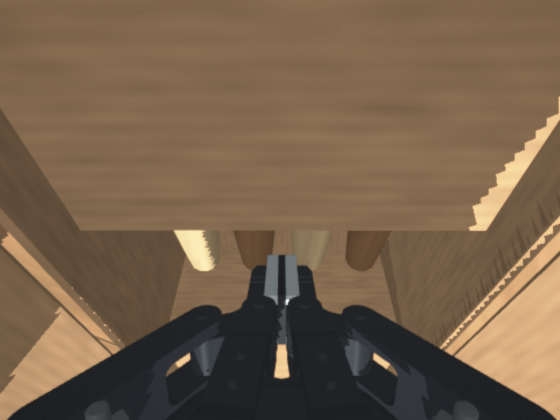

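Emit:
arm_command([
  {"delta_pos": [-0.063, 0, 0.03], "twist": [0, 0, 0]},
  {"delta_pos": [-0.085, 0, 0.035], "twist": [0, 0, 0]},
  {"delta_pos": [-0.1, 0, 0.014], "twist": [0, 0, 0]},
  {"delta_pos": [-0.12, 0, -0.012], "twist": [0, 0, 0]},
  {"delta_pos": [-0.145, 0, -0.04], "twist": [0, 0, 0]},
])

```text
t: 11.37
tool_pos: [0.5754, 0.094, 0.1061]
tool_rot: [3.136, 0.479, 0.996]
ft_force: [2.7, 6.1, 0.8]
gripper_width: 0.0001
```

Emit:
arm_command([
  {"delta_pos": [-0.034, 0, -0.027], "twist": [0, 0, 0]},
  {"delta_pos": [-0.076, 0, -0.052], "twist": [0, 0, 0]},
  {"delta_pos": [-0.12, 0, -0.07], "twist": [0, 0, 0]},
  {"delta_pos": [-0.168, 0, -0.08], "twist": [0, 0, 0]},
  {"delta_pos": [-0.22, 0, -0.087], "twist": [0, 0, 0]},
])

```text
t: 11.78
tool_pos: [0.5556, 0.0649, 0.1402]
tool_rot: [3.14, 0.489, 0.997]
ft_force: [0.8, 1.2, -2.1]
gripper_width: 0.0
```

```bash
python3 - <<'E'
from h import *
st();g=grab('scene','s8.png');ang('right',tocart(world(g)),(-.055,.055))
E
```

```text
t 11.78 cart [-0.0002 -0.0705  0.1402] F [ 0.8  1.2 -2.1] w 2.957367739812835e-05 rot [3.14  0.489 0.997]
right n 276 angle med 1.177 pct [1.06 1.21] rmax 0.065
```

View pics/s8.png

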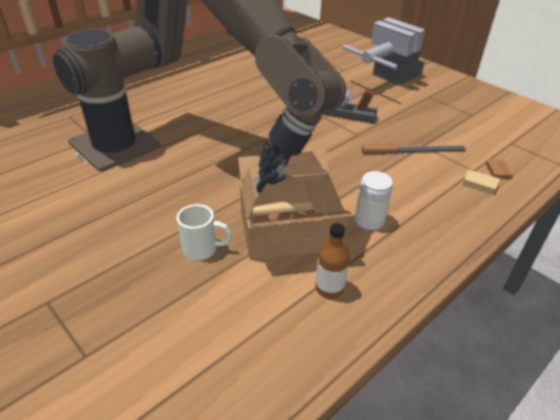

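Emit:
arm_command([
  {"delta_pos": [-0.035, 0, -0.005], "twist": [0, 0, 0]},
  {"delta_pos": [-0.061, 0, -0.003], "twist": [0, 0, 0]},
  {"delta_pos": [-0.095, 0, 0.012], "twist": [0, 0, 0]},
  {"delta_pos": [-0.125, 0, 0.033], "twist": [0, 0, 0]},
  {"delta_pos": [-0.15, 0, 0.058], "twist": [0, 0, 0]},
])

```text
t: 12.25
tool_pos: [0.5381, 0.0384, 0.1433]
tool_rot: [3.141, 0.489, 0.997]
ft_force: [1.1, 1.1, -0.2]
gripper_width: 0.0001
```

Emit:
arm_command([
  {"delta_pos": [-0.02, 0, 0.03], "twist": [0, 0, 0]},
  {"delta_pos": [-0.03, 0, 0.049], "twist": [0, 0, 0]},
  {"delta_pos": [-0.036, 0, 0.06], "twist": [0, 0, 0]},
  {"delta_pos": [-0.036, 0, 0.06], "twist": [0, 0, 0]},
  {"delta_pos": [-0.036, 0, 0.06], "twist": [0, 0, 0]},
])

```text
t: 12.67
tool_pos: [0.5319, 0.0286, 0.1359]
tool_rot: [3.141, 0.49, 0.997]
ft_force: [-0.7, -0.4, 0.4]
gripper_width: 0.0001
```

```bash
python3 - <<'E'
from h import *
st();g=grab('scene','s9.png');ang('right',tocart(world(g)),(-.055,.055))
g=grab('wrist');ang('right',tocart(world(g)),(-.055,.055))
E
```

```text
t 12.67 cart [-0.0003 -0.1138  0.1359] F [-0.7 -0.4  0.4] w 6.057448628542353e-05 rot [3.141 0.49  0.997]
right n 302 angle med 2.215 pct [2.   2.28] rmax 0.06
right n 11724 angle med 2.226 pct [2.04 2.28] rmax 0.054
```

View pics/s9.png

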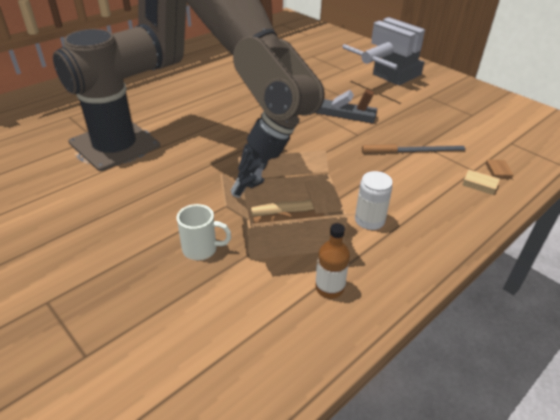

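Emit:
arm_command([
  {"delta_pos": [-0.01, 0, 0.01], "twist": [0, 0, 0]},
  {"delta_pos": [-0.02, 0, 0.02], "twist": [0, 0, 0]},
  {"delta_pos": [-0.025, 0, 0.03], "twist": [0, 0, 0]},
  {"delta_pos": [-0.025, 0, 0.03], "twist": [0, 0, 0]},
  {"delta_pos": [-0.025, 0, 0.03], "twist": [0, 0, 0]},
])

```text
t: 13.18
tool_pos: [0.5283, 0.0227, 0.1334]
tool_rot: [3.14, 0.489, 0.997]
ft_force: [1.3, 0.7, 0.6]
gripper_width: 0.0
```

Emit:
arm_command([
  {"delta_pos": [0.03, 0, -0.08], "twist": [0, 0, 0]},
  {"delta_pos": [0.06, 0, -0.2], "twist": [0, 0.1, 0]},
  {"delta_pos": [0.1, 0, -0.35], "twist": [0, 0.22, 0]},
  {"delta_pos": [0.16, 0, -0.45], "twist": [0, 0.35, 0]},
  {"delta_pos": [0.22, 0, -0.5], "twist": [0, 0.5, 0]},
])

```text
t: 13.6
tool_pos: [0.5772, 0.0964, 0.2047]
tool_rot: [3.136, 0.088, 0.999]
ft_force: [0.1, -0.2, 0.9]
gripper_width: 0.0
```

```bash
python3 - <<'E'
from h import *
B=np.deg2rad(28);Y1=PSI+np.pi/2
st();g=grab('scene');ang('right',tocart(world(g)),(-.055,.055))
rows('left',[(-.105,.19,0)]*5+[(-.09,.12,B)]*5+[(-.08,.068,B)]*5,Y1)
E
```

```text
t 13.6 cart [ 0.0009 -0.0323  0.2047] F [ 0.1 -0.2  0.9] w 3.357531069215879e-05 rot [3.136 0.088 0.999]
right n 406 angle med 2.332 pct [2.08 2.4 ] rmax 0.059
t 13.65 F [1.  0.1 1. ]
0 o,z (-105.0, 190.0) d [0.162, -0.005, -0.025] tw [0.008, 0.107, 0.001]
1 o,z (-105.0, 190.0) d [0.162, -0.005, -0.025] tw [0.008, 0.107, 0.001]
2 o,z (-105.0, 190.0) d [0.162, -0.005, -0.025] tw [0.008, 0.107, 0.001]
3 o,z (-105.0, 190.0) d [0.162, -0.005, -0.025] tw [0.008, 0.107, 0.001]
4 o,z (-105.0, 190.0) d [0.162, -0.005, -0.025] tw [0.008, 0.107, 0.001]
5 o,z (-90.0, 120.0) d [0.035, -0.0, 0.36] tw [0.0, 0.622, 0.0]
6 o,z (-90.0, 120.0) d [0.035, -0.0, 0.36] tw [0.0, 0.622, 0.0]
7 o,z (-90.0, 120.0) d [0.035, -0.0, 0.36] tw [0.0, 0.622, 0.0]
8 o,z (-90.0, 120.0) d [0.035, -0.0, 0.36] tw [0.0, 0.622, 0.0]
9 o,z (-90.0, 120.0) d [0.035, -0.0, 0.36] tw [0.0, 0.622, 0.0]
10 o,z (-80.0, 68.0) d [-0.078, 0.0, 0.253] tw [0.0, 0.0, 0.0]
11 o,z (-80.0, 68.0) d [-0.078, 0.0, 0.253] tw [0.0, 0.0, 0.0]
12 o,z (-80.0, 68.0) d [-0.078, 0.0, 0.253] tw [0.0, 0.0, 0.0]
13 o,z (-80.0, 68.0) d [-0.078, 0.0, 0.253] tw [0.0, 0.0, 0.0]
14 o,z (-80.0, 68.0) d [-0.078, 0.0, 0.253] tw [0.0, 0.0, 0.0]
```

Emit:
arm_command([
  {"delta_pos": [0.05, 0, -0.01], "twist": [0, 0.05, 0]},
  {"delta_pos": [0.1, 0, -0.02], "twist": [0.005, 0.107, 0]},
  {"delta_pos": [0.162, -0.005, -0.025], "twist": [0.008, 0.107, 0]},
  {"delta_pos": [0.162, -0.005, -0.025], "twist": [0.008, 0.107, 0]},
  {"delta_pos": [0.162, -0.005, -0.025], "twist": [0.008, 0.107, 0]},
])

```text
t: 14.07
tool_pos: [0.5912, 0.1231, 0.2018]
tool_rot: [-3.135, 0.015, 0.998]
ft_force: [1.5, 0.3, -0.3]
gripper_width: 0.0
```

Emit:
arm_command([
  {"delta_pos": [0, 0, 0.06], "twist": [0, 0.12, 0]},
  {"delta_pos": [0.01, 0, 0.12], "twist": [0, 0.25, 0]},
  {"delta_pos": [0.02, 0, 0.2], "twist": [0, 0.38, 0]},
  {"delta_pos": [0.03, 0, 0.28], "twist": [0, 0.5, 0]},
  {"delta_pos": [0.035, 0, 0.36], "twist": [0, 0.622, 0]},
])

```text
t: 14.48
tool_pos: [0.5945, 0.1283, 0.1302]
tool_rot: [-3.137, -0.479, 0.996]
ft_force: [0.6, 0.3, 0.1]
gripper_width: 0.0002
```

Emit:
arm_command([
  {"delta_pos": [-0.018, 0, 0.06], "twist": [0, 0, 0]},
  {"delta_pos": [-0.037, 0, 0.12], "twist": [0, 0, 0]},
  {"delta_pos": [-0.055, 0, 0.18], "twist": [0, 0, 0]},
  {"delta_pos": [-0.078, 0, 0.253], "twist": [0, 0, 0]},
  {"delta_pos": [-0.078, 0, 0.253], "twist": [0, 0, 0]},
])

```text
t: 14.9
tool_pos: [0.5983, 0.1375, 0.0756]
tool_rot: [-3.131, -0.473, 0.995]
ft_force: [-0.5, 0.3, -0.7]
gripper_width: -0.0002
```

```bash
python3 - <<'E'
from h import *
B=np.deg2rad(28);Y1=PSI+np.pi/2
st();grab('scene','s10.png');grab('wrist','w10.png')
f=-.026*np.tan(B)+.011/np.cos(B)
rows('left',[(-.065,.068,B)]+arc('left',np.deg2rad([1,6,12,19,27,36,45,54,64,74,84,94,104,114,124,130,136,140,140]),.042,np.array([-f,-.026]),a=B),Y1)
E
```

```text
t 14.9 cart [-0.0037  0.0136  0.0756] F [-0.5  0.3 -0.7] w -0.00021984157165498848 rot [-3.131 -0.473  0.995]
t 15.0 F [ 0.2 -0.4  0.1]
0 o,z (-65.0, 68.0) d [0.091, 0.012, 0.02] tw [-0.008, 0.017, -0.001]
1 o,z (np.float64(-60.6), np.float64(69.1)) d [0.113, 0.012, 0.025] tw [-0.008, 0.017, -0.001]
2 o,z (np.float64(-60.3), np.float64(74.5)) d [0.126, 0.012, 0.002] tw [-0.008, 0.017, -0.001]
3 o,z (np.float64(-59.3), np.float64(80.9)) d [0.146, 0.012, -0.024] tw [-0.008, 0.017, -0.001]
4 o,z (np.float64(-57.3), np.float64(88.2)) d [0.171, 0.011, -0.052] tw [-0.008, 0.017, -0.001]
5 o,z (np.float64(-53.9), np.float64(96.1)) d [0.034, -0.0, -0.027] tw [0.0, 0.0, 0.0]
6 o,z (np.float64(-48.8), np.float64(104.4)) d [0.076, 0.0, -0.052] tw [0.0, 0.0, 0.0]
7 o,z (np.float64(-42.5), np.float64(111.8)) d [0.121, 0.0, -0.07] tw [0.0, 0.0, 0.0]
8 o,z (np.float64(-35.1), np.float64(118.2)) d [0.168, 0.0, -0.08] tw [0.0, 0.0, 0.0]
9 o,z (np.float64(-26.6), np.float64(124.1)) d [0.22, -0.0, -0.087] tw [0.0, 0.0, 0.0]
10 o,z (np.float64(-21.0), np.float64(128.3)) d [0.035, -0.0, -0.005] tw [0.0, 0.0, 0.0]
11 o,z (np.float64(-16.1), np.float64(130.4)) d [0.061, 0.0, -0.003] tw [0.0, 0.0, 0.0]
12 o,z (np.float64(-8.8), np.float64(130.9)) d [0.095, 0.0, 0.012] tw [0.0, 0.0, 0.0]
13 o,z (np.float64(-1.5), np.float64(130.1)) d [0.125, -0.0, 0.033] tw [0.0, 0.0, 0.0]
14 o,z (np.float64(5.5), np.float64(128.0)) d [0.151, 0.0, 0.058] tw [0.0, 0.0, 0.0]
15 o,z (np.float64(12.1), np.float64(124.8)) d [0.021, 0.0, 0.03] tw [0.0, 0.0, 0.0]
16 o,z (np.float64(15.8), np.float64(122.3)) d [0.032, 0.0, 0.049] tw [0.0, 0.0, 0.0]
17 o,z (np.float64(19.1), np.float64(119.5)) d [0.04, 0.0, 0.07] tw [0.0, 0.0, 0.0]
18 o,z (np.float64(21.2), np.float64(117.4)) d [0.044, -0.0, 0.084] tw [0.0, 0.0, 0.0]
19 o,z (np.float64(21.2), np.float64(117.4)) d [0.044, -0.0, 0.084] tw [0.0, 0.0, 0.0]
```

View pics/s10.png

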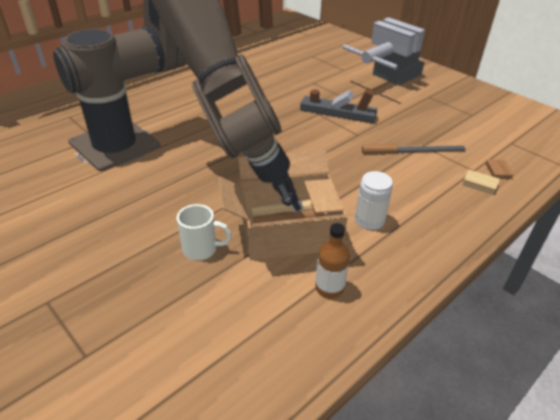

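View pics/w10.png

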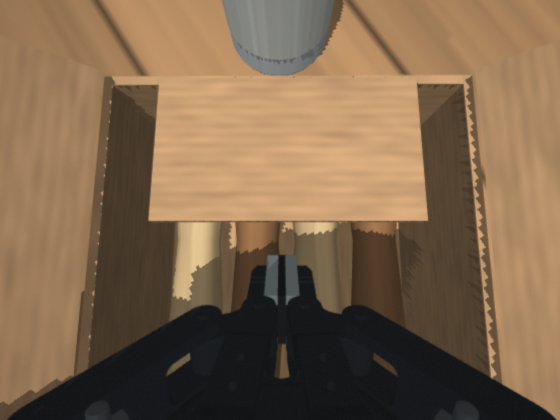

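Emit:
arm_command([
  {"delta_pos": [0.085, 0.01, 0.02], "twist": [-0.008, 0.017, 0]},
  {"delta_pos": [0.11, 0.012, 0.022], "twist": [-0.008, 0.017, 0]},
  {"delta_pos": [0.126, 0.012, 0.002], "twist": [-0.008, 0.017, 0]},
  {"delta_pos": [0.146, 0.012, -0.024], "twist": [-0.008, 0.017, 0]},
  {"delta_pos": [0.17, 0.012, -0.052], "twist": [-0.008, 0.017, 0]},
])

```text
t: 15.42
tool_pos: [0.6153, 0.1554, 0.1037]
tool_rot: [3.14, -0.487, 0.997]
ft_force: [-4.0, -5.3, 0.7]
gripper_width: 0.0003
```

Emit:
arm_command([
  {"delta_pos": [0.034, 0, -0.027], "twist": [0, 0, 0]},
  {"delta_pos": [0.076, 0, -0.052], "twist": [0, 0, 0]},
  {"delta_pos": [0.12, 0, -0.07], "twist": [0, 0, 0]},
  {"delta_pos": [0.168, 0, -0.08], "twist": [0, 0, 0]},
  {"delta_pos": [0.22, 0, -0.087], "twist": [0, 0, 0]},
])

```text
t: 15.83
tool_pos: [0.6328, 0.1829, 0.1407]
tool_rot: [3.14, -0.49, 0.995]
ft_force: [-0.3, -1.0, -1.8]
gripper_width: -0.0002
```

```bash
python3 - <<'E'
from h import *
st();g=grab('wrist','w11.png');ang('left',tocart(world(g)),(-.055,.055))
E
```

```text
t 15.83 cart [0.0006 0.0705 0.1407] F [-0.3 -1.  -1.8] w -0.00016825540268974358 rot [ 3.14  -0.49   0.995]
left n 6402 angle med 1.218 pct [1.18 1.26] rmax 0.063
```

View pics/w11.png

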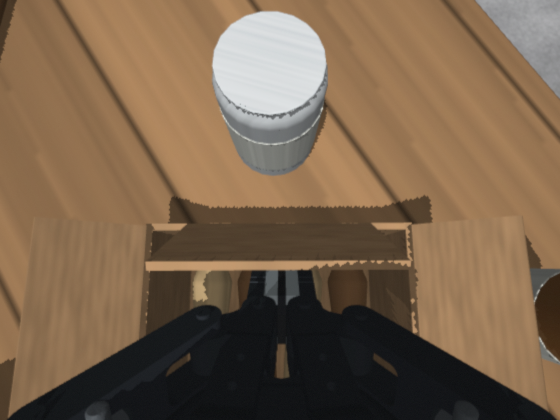

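The left flap is at about 70°, and the tin at (270,90) has room. Continuing.

Emit:
arm_command([
  {"delta_pos": [0.035, 0, -0.005], "twist": [0, 0, 0]},
  {"delta_pos": [0.061, 0, -0.003], "twist": [0, 0, 0]},
  {"delta_pos": [0.095, 0, 0.012], "twist": [0, 0, 0]},
  {"delta_pos": [0.125, 0, 0.033], "twist": [0, 0, 0]},
  {"delta_pos": [0.15, 0, 0.058], "twist": [0, 0, 0]},
])

```text
t: 16.3
tool_pos: [0.6501, 0.2095, 0.1435]
tool_rot: [3.141, -0.49, 0.995]
ft_force: [-0.7, -1.2, 2.1]
gripper_width: 0.0002
```

Emit:
arm_command([
  {"delta_pos": [0.02, 0, 0.03], "twist": [0, 0, 0]},
  {"delta_pos": [0.03, 0, 0.049], "twist": [0, 0, 0]},
  {"delta_pos": [0.045, 0, 0.065], "twist": [0, 0, 0]},
  {"delta_pos": [0.055, 0, 0.078], "twist": [0, 0, 0]},
  {"delta_pos": [0.055, 0, 0.078], "twist": [0, 0, 0]},
])

```text
t: 16.72
tool_pos: [0.6585, 0.2234, 0.1337]
tool_rot: [-3.14, -0.489, 0.994]
ft_force: [0.4, 0.2, -0.1]
gripper_width: -0.0
```

```bash
python3 - <<'E'
from h import *
st();g=grab('wrist','w12.png');ang('left',tocart(world(g)),(-.055,.055))
g=grab('scene','s12.png');ang('left',tocart(world(g)),(-.055,.055))
E
```

```text
t 16.72 cart [0.0002 0.1185 0.1337] F [ 0.4  0.2 -0.1] w -4.1569146763545884e-05 rot [-3.14  -0.489  0.994]
left n 12135 angle med 2.364 pct [2.28 2.39] rmax 0.062
left n 399 angle med 2.374 pct [2.27 2.42] rmax 0.064
```

View pics/s12.png

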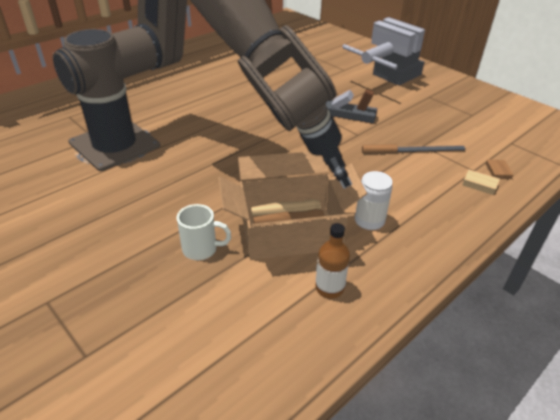

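Emit:
arm_command([
  {"delta_pos": [-0.03, 0, -0.08], "twist": [0, 0, 0]},
  {"delta_pos": [-0.06, 0, -0.22], "twist": [0, -0.1, 0]},
  {"delta_pos": [-0.08, 0, -0.4], "twist": [0, -0.22, 0]},
  {"delta_pos": [-0.12, 0, -0.55], "twist": [0, -0.35, 0]},
  {"delta_pos": [-0.15, 0, -0.65], "twist": [0, -0.48, 0]},
])

```text
t: 17.23
tool_pos: [0.6114, 0.1478, 0.2396]
tool_rot: [3.137, -0.11, 0.993]
ft_force: [0.3, 0.1, 0.2]
gripper_width: 0.0001
```

Emit:
arm_command([
  {"delta_pos": [-0.1, 0, -0.1], "twist": [0, -0.1, 0]},
  {"delta_pos": [-0.25, 0, -0.15], "twist": [0, -0.13, 0]},
  {"delta_pos": [-0.42, 0, -0.15], "twist": [0, -0.13, 0]},
  {"delta_pos": [-0.6, 0, -0.15], "twist": [0, -0.13, 0]},
  {"delta_pos": [-0.8, 0, -0.15], "twist": [0, -0.13, 0]},
])

```text
t: 17.65
tool_pos: [0.5218, 0.0129, 0.2475]
tool_rot: [3.14, -0.011, 0.996]
ft_force: [0.1, -0.8, -0.0]
gripper_width: -0.0
```

Emit:
arm_command([
  {"delta_pos": [-0.2, 0, 0], "twist": [0, 0, 0]},
  {"delta_pos": [-0.35, 0, 0], "twist": [0, 0, 0]},
  {"delta_pos": [-0.45, 0, 0], "twist": [0, 0, 0]},
  {"delta_pos": [-0.5, 0, 0], "twist": [0, 0, 0]},
  {"delta_pos": [-0.5, 0, 0], "twist": [0, 0, 0]},
])

```text
t: 18.07
tool_pos: [0.4673, -0.0716, 0.2462]
tool_rot: [3.141, -0.011, 0.991]
ft_force: [0.6, -0.3, 0.3]
gripper_width: 0.0002
```

```bash
python3 - <<'E'
from h import *
st();g=grab('scene','s13.png');g=grab('top','t13.png');Wr=world(g);W=tocart(Wr)
for s in SD: ang(s,W,(-.055,.055) if s in('left','right') else (-.1,.1))
for nm,(a,b,c,d),zm in [('oil',(256,114,28,36),.02),('tin',(145,148,43,38),.02),('mug',(306,231,42,46),.02)]:
    for X in (np.load('top0.npy'),Wr):
        P=X[b-4:b+d+4,a-4:a+c+4].reshape(-1,3);P=P[(P[:,2]>.02)]
        print(nm,len(P),np.median(P[:,:2],0).round(4),P[:,2].max().round(3))
# inside bottom edges: carton walls between z .09-.103
E
```

```text
t 18.07 cart [-1.000e-04 -2.331e-01  2.462e-01] F [ 0.6 -0.3  0.3] w 0.00020819947130804072 rot [ 3.141 -0.011  0.991]
near n 1329 angle med 2.32 pct [2.2  2.38] rmax 0.051
far n 1277 angle med 2.316 pct [2.18 2.38] rmax 0.05
left n 758 angle med 2.364 pct [2.25 2.42] rmax 0.06
right n 699 angle med 2.432 pct [2.33 2.48] rmax 0.06
oil 804 [0.7627 0.0612] 0.173
oil 810 [0.7626 0.0611] 0.173
tin 1207 [0.6892 0.2809] 0.124
tin 1532 [0.6839 0.2703] 0.139
mug 518 [ 0.5073 -0.0682] 0.098
mug 1128 [ 0.5106 -0.0344] 0.52
```

View pics/t13.png

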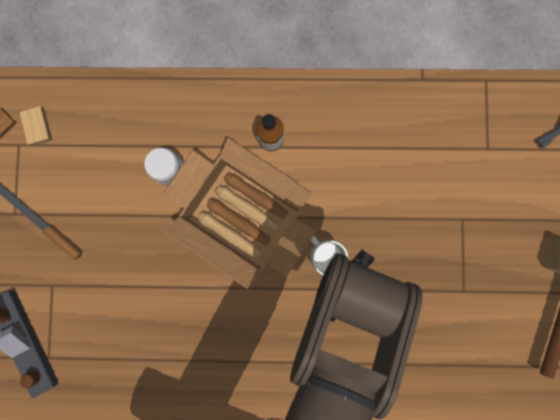

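View pics/s13.png

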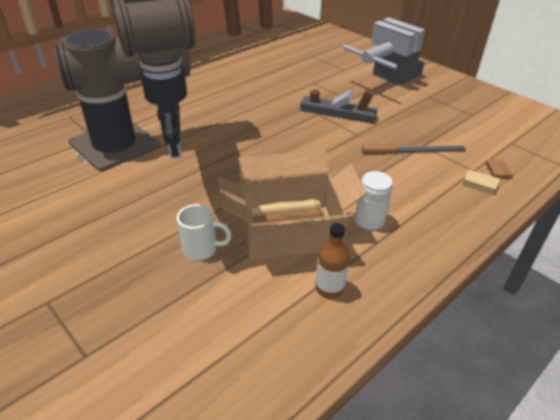

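```bash
python3 - <<'E'
from h import *
a=cv2.imread('pics/scene0.png',0);b=cv2.imread('pics/s13.png',0)
for nm,(x,y,w,h) in dict(tin=(372,180,20,50),mug=(178,205,30,55),oil=(315,225,38,75),cartonbase=(243,215,70,42)).items():
    t=a[y:y+h,x:x+w];s=b[y-8:y+h+8,x-8:x+w+8]
    r=cv2.matchTemplate(s,t,cv2.TM_CCOEFF_NORMED);_,v,_,l=cv2.minMaxLoc(r);print(nm,v,(l[0]-8,l[1]-8))
s=bot.sense();print(s['t'],s['dq'].round(4).max(),s['ft_force'])
E
```

```text
tin 0.9998195767402649 (0, 0)
mug 0.8184444308280945 (0, 0)
oil 0.8911637663841248 (0, 0)
cartonbase 0.6845912337303162 (8, 3)
18.1667 0.0227 [0.5486625  0.31923613 0.04758332]
```

```bash
python3 - <<'E'
from h import *
g=grab('scene')
for n,W in (('before',np.load('scene0.npy')),('after',world(g))):
    W=tocart(W);z=(W[...,2]>.02)&(W[...,2]<.085)
    m=z&(abs(W[...,0]-.08)<.012)&(abs(W[...,1])<.09);P=W[m]
    print(n,'far',len(P),np.median(P[:,0]).round(4),'slope',np.polyfit(P[:,1],P[:,0],1)[0].round(4))
    m=z&(abs(W[...,0]-.08)<.006)&(abs(W[...,1])<.13);P=W[m]
    print('  y range',np.percentile(P[:,1],[0.5,99.5]).round(4))
E
```

```text
before far 1629 0.0794 slope -0.0027
  y range [-0.1013  0.1076]
after far 1628 0.0794 slope -0.0022
  y range [-0.1013  0.1079]
```

The carton hasn't moved, so I'm handing in.

```bash
python3 -c "
from h import *
print(order.finish_job());st()"
```

```text
the job is handed in; nothing more can be done
None
the job is handed in; nothing more can be done
```

All four flaps are open and folded well back past upright, with the carton where it was. I swung the long flaps first (near, then far) and the short ones after (right, then left), using the shut fingertips tilted under each free edge. I handed in at about 18 s with the arm clear of everything; the hand-in reports no verdict.

- **Flap angles:** the last top view gave near 2.32, far 2.32, left 2.36 and right 2.43 rad. An earlier scene view, just after I swung the right flap, read it at 2.33, so that one is only good to about 0.1 rad.
- **Carton:** measured before and after, its far wall is at the same place to within 0.5 mm and has not turned.
- **Tin, bottle and mug:** comparing scene images before and after showed no shift. The tin matched almost exactly. The bottle and mug matched less well (0.89 and 0.82), but still at zero offset.
- **Forces:** the highest wrist force reported at the end of a move was about 7 N.

Three final checks were unusable:
- In the top view, the tin's depth reading was spoiled by the opened flap.
- In the top view, the mug's depth reading was spoiled by the arm.
- The image match on the carton's base was poor. I put that down to changed shadows and used the far-wall measurement instead.

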